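# Load the dark box and ease its wide shutter shut

### The job

Take the vial that stands by itself on the bench between the crowd of vials and the empty beaker and stand it upright in the empty place of the dark box, then slide the box's wide shutter fully shut, so that its front edge is home against the front wall at both ends. The shutter is sticky and binds as soon as one end runs ahead, so draw it by the posts at its two ends in turn, gently: when it jams, do not force it but go to the other end. Leave the other things on the bench where they are.

Things in the scene. Friction and masses are not known exactly. Their poses are not given: they have to be found in the camera images.
- dark_box: The grey sheet-metal box, fixed, 188 x 256 mm, 90 mm high. Origin under it at bench level; its -x is the front (turned roughly to the robot's right), +x the back, z up. Front wall: inner face at x -77 mm, top 87 mm, with a lip reaching back to x -70 mm. Side tracks: lips at |y| 110 to 128 mm, tops 87 mm. The shutter slides along x; a pocket roof, top 90.5 mm, covers everything from x 38 mm back.
- nest (a point): Centre of the floor of the empty nest, 10 mm above the bench, the middle one of three in a row along the box's y, 62 mm apart (the other two hold fixed vials of the same size). Round hole 31 mm wide in a black plate whose top is 18 mm above this point; a vial in it ends 4 mm below the shutter. Front wall 23 mm to -x, edge of the open shutter 18 mm or more to +x. Best entered with the fingers at the vial's +y and -y.
- vial_mid (a point): Centre, half-way up, of the glass vial with ribbed screw cap that stands alone on the bench: 27 mm wide, 60 mm high, 30 g; its solid part ends 26 mm above this point. Its z axis is upright. Grip its upper half, as the lower 18 mm go into the nest.
- post_left (a point): Middle of the pull post at the +y end of the shutter: black upright cylinder 14 mm wide, 24 mm high, from the shutter's top (80 mm above the bench) to 104 mm. Its axis is 22 mm behind the shutter's front edge and 90 mm from the middle. Fully shut it lies at x -55 mm in the box frame, at the start at about -13 to -7 mm. Pull it to the box's -x from behind; 38 mm or more is free behind it, up to the pocket roof.
- post_right (a point): The same post at the shutter's -y end, 180 mm from the other. The shutter: aluminium plate 228 mm along y, 122 mm along x, 6 mm thick, about 0.8 kg, lying loose in the tracks on a 60 mm runner at each end with slight side play. It drags with some 4 to 9 N. Pulled at one end, that end runs a few mm ahead (it differs), then it wedges fast and the pull climbs past 10 N; drawing the other end frees it. 25 N bends it.
- orange_cap_bottle: Bystander: glass bottle with an orange cap, 66 mm wide, 113 mm high, loose, near the front of the box. Origin under it.
- glass_beaker: Bystander: glass beaker, 62 mm wide, 82 mm high, loose. Origin under it.
- weigh_dish: Bystander: square white weighing dish, 74 mm wide, 16 mm high, loose. Origin under it.

How it is judged:
By the outcome, as a careful person would: the job done as asked, in the order asked, and still so for the second after the job is handed in, with the robot touching nothing.
It also fails if it takes over 72 s, if anything falls off the work surface, if the arm or the gripper's body presses on something with over 40 N, if the wrist force passes 120 N, or if a joint passes its speed limit or range.

### The arm

A 6-joint arm with a two-finger parallel gripper is mounted at the origin on the work surface; the furniture and walls round the work are solid. World frame = base frame: x ahead of the robot, y to its left, z up, the work surface at z = 0. Lengths are in m, angles in degrees, forces in N, time in s.
With the tool pointing down it reaches from about 0.25 to 0.725 m from the base axis. Payload 4 kg.
Tool frame: the origin (TCP) lies at the very end of the fingers, on their centre line; the grasp point (between the pads) lies 19 mm behind it; z points along the fingers, x is the direction in which the jaws open and shut, and the axes are right-handed (so a half turn about z gives the same grasp; the last joint's range is limited). The gripper opens to 85 mm and grips with 20 to 120 N. Pads are 22 mm wide; open, the fingers measure 114 mm over their backs; the gripper's body (76 mm by 85 mm) begins 54 mm behind the grasp point. The pads swing forward as they close: fully open they stand 13 mm farther back than shut.
Start: joints at [-74.141, 13.785, 0.286, 76.501, 0, 90], TCP at [0.137, -0.481, 0.231] pointing down, gripper open.
Joint ranges: [-155.79, 155.79], [-60.16, 107.12], [-62.33, 73.08], [-114, 123.19], [-81.49, 82.49], [-180, 180]. Speed limits (degrees/s): [159.86, 159.86, 180, 180, 180, 180].

### API

Orientations are given as [roll, pitch, yaw] about the fixed x, y, z axes, in that order (R = Rz(yaw) Ry(pitch) Rx(roll)).
In Python, from rig import get_obs, camera, finish_job gives the robot as it stands.
- The arm moves only by the tool move_arm, never from a script. Its argument "series" is a list of rows, each a list of 3 entries, a list of its own where there are three numbers: the turn, a rotation vector about the world's x, y, z in degrees, then the shift along the world's x, y, z in m, then the finger opening in m, from 0 to 0.0854. A call has 1 to 10 rows; each row shifts and turns the pose as measured when the row begins; what a row does not reach is not made up. A row lasts 1/10 s, in which the tool goes at most 50 mm and 8.59 degrees, less where a joint would pass 70% of its speed; a pose out of reach is approached as far as the arm can. A call is refused whole if a number of a shift passes 0.05 or a number of a turn 8.59, either way. A call with a gripper value outside its range is refused whole. The fingers move at their own pace and stop on an object; "force" is the grip in N (left out, the last holds). Time passes only in rows, so rows that do not move let the fingers close. It gives the time, the measured TCP pose, the force and the opening at its end, in the units of the state.
- get_obs(): the state, without advancing time (a new reading comes with each control period).
- camera(name): name is "scene" or "top" or "wrist"; returns a dict with "pixels" (420x560x3 uint8, red, green, blue), "fov_y" (degrees; the focal length in pixels is half the picture's height over the tangent of half this angle, whatever the lens; pixels are square), "cx", "cy" (the principal point, pixels), "extrinsics" (4x4, takes a point from camera to world coordinates). Camera axes: x right, y down, z forward; pixel columns grow to the right and rows downward; lengths in m; the calibration is good to about 2 mm. A picture is of the moment at which its call begins. There is no depth.
- finish_job(): hands the job in, once; it reports no verdict.
The state is a dict: "clock": time; "q": joint angles; "dq": joint speeds; "joint_efforts": joint torques, N m; "tcp_pos": TCP position; "eef_rot": TCP orientation; "ft_force": force on the tool from outside, world axes, zero at the start; "ft_torque": the same for the moment, N m; "grip_width": opening from 0.0 (shut) to 1.0 (fully open).
Only numpy, scipy, OpenCV 4.12 (cv2) and the standard library are available. Lean on these libraries where they do the work, as an engineer would, in place of code of your own. Each camera call takes 0.05 s, during which the arm holds its last target.

## Working session

There is one attempt and no reset: what is moved stays moved. The work goes in short steps, Python scripts to look and compute and a tool call to move; the robot and the scene stay as the last step left them, time stands still between calls to the robot, and variables do not carry over. Pictures are saved under pics/ and viewed, and the job is handed in when it is done.

Besides the shell and the picture viewer there is one more tool, called after "Call:" by a JSON object that holds its "op" and its "data", one argument or row to a line. move_arm: Moves the arm, as the interface text tells. Its arguments: {"type":"object","properties":{"series":{"type":"array"},"force":{"type":"number"}},"required":["series"]}

```bash
mkdir -p pics; ls; cat > h.py <<'E'
import numpy as np, cv2, sys
sys.path.insert(0,'.')
from rig import get_obs, camera, finish_job
import pickle
def snap(name,tag):
    c=camera(name); pickle.dump(c,open(f'{tag}.pkl','wb'))
    cv2.imwrite(f'pics/{tag}.png',np.ascontiguousarray(c['pixels'][:,:,::-1])); return c
def load(tag): return pickle.load(open(f'{tag}.pkl','rb'))
def K(c):
    f=c['pixels'].shape[0]/2/np.tan(np.radians(c['fov_y']/2)); return f
def proj(c,P):
    P=np.atleast_2d(P); T=np.linalg.inv(c['extrinsics']); p=P@T[:3,:3].T+T[:3,3]
    f=K(c); return np.c_[f*p[:,0]/p[:,2]+c['cx'],f*p[:,1]/p[:,2]+c['cy']]
def back(c,u,v,z):
    f=K(c); d=np.array([(u-c['cx'])/f,(v-c['cy'])/f,1]); T=c['extrinsics']
    d=T[:3,:3]@d; o=T[:3,3]; return o+d*(z-o[2])/d[2]
def st():
    o=get_obs(); print({k:np.round(o[k],4).tolist() for k in ('clock','q','tcp_pos','eef_rot','ft_force','ft_torque','grip_width')})
E
python3 - <<'E'
from h import *
for n in('scene','top','wrist'):
    c=snap(n,n+'0'); print(n,c['fov_y'],c['cx'],c['cy'],np.round(c['extrinsics'],3).tolist())
st()
E
```

```text
pics
scene 44.979959167195645 279.0463005290935 207.32291061920046 [[-0.827, -0.3, 0.476, 0.015], [-0.562, 0.403, -0.722, 0.786], [0.025, -0.864, -0.502, 0.637], [0.0, 0.0, 0.0, 1.0]]
top 52.23287788366557 277.7115408820611 212.55771887834402 [[0.017, -0.993, 0.118, 0.398], [-1.0, -0.018, -0.007, -0.017], [0.009, -0.118, -0.993, 1.116], [0.0, 0.0, 0.0, 1.0]]
wrist 65.48685325606775 279.53529497470356 209.8469934000252 [[0.272, -0.911, -0.31, 0.216], [-0.962, -0.258, -0.087, -0.457], [-0.001, 0.322, -0.947, 0.373], [0.0, 0.0, 0.0, 1.0]]
{'clock': 0.15, 'q': [-74.1421, 13.8223, 0.2307, 76.5027, 0.0012, 89.9984], 'tcp_pos': [0.1365, -0.4805, 0.2306], 'eef_rot': [-179.9988, 0.0943, -74.1405], 'ft_force': [0.3127, -0.0838, -0.8355], 'ft_torque': [0.0051, -0.021, -0.0057], 'grip_width': 1.002}
```

View pics/scene0.png

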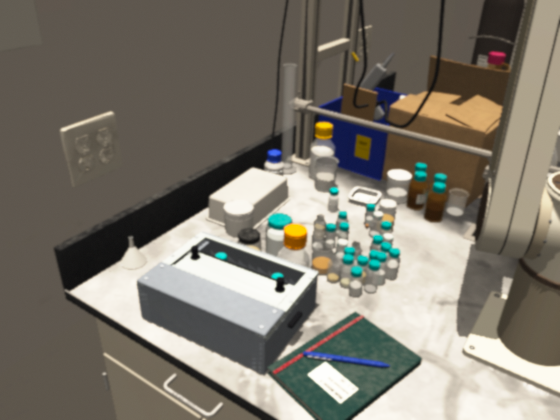

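View pics/top0.png

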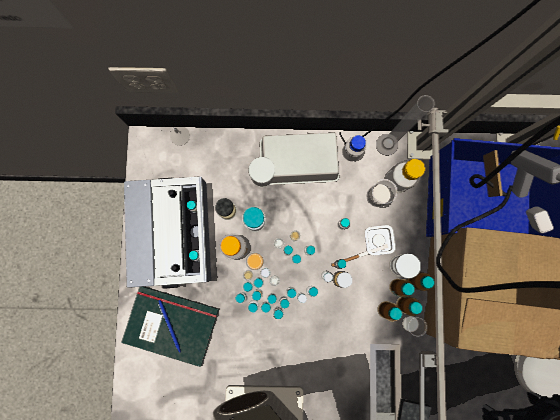

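View pics/wrist0.png

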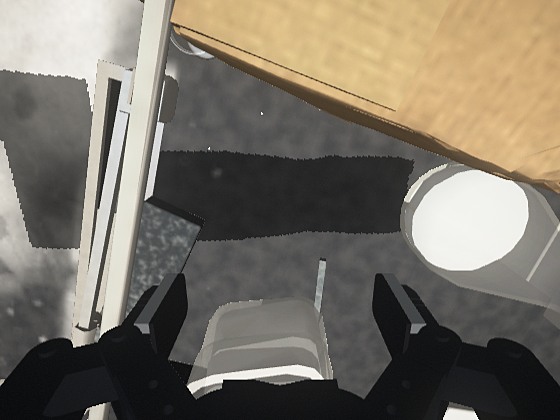

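```bash
python3 - <<'E'
from h import *
def crop(tag,x0,y0,x1,y1,s,out):
    im=cv2.imread(f'pics/{tag}.png')[y0:y1,x0:x1]; cv2.imwrite(f'pics/{out}.png',cv2.resize(im,None,fx=s,fy=s,interpolation=cv2.INTER_CUBIC))
crop('top0',215,120,435,340,3,'t_a') if 0 else crop('top0',215,130,415,330,3,'t_a')
crop('top0',115,165,255,305,4,'t_b')
crop('scene0',120,170,360,360,3,'s_a')
crop('scene0',270,80,540,280,3,'s_b')
c=load('top0')
for u,v in((345,223),(381,195),(435,110),(435,400),(125,180),(205,285)): print(u,v,back(c,u,v,0.05).round(3))
print('scene tcp', proj(c,[[.137,-.481,.231]]))
E
```

```text
345 223 [ 0.502 -0.194  0.05 ]
381 195 [ 0.575 -0.285  0.05 ]
435 110 [ 0.8   -0.428  0.05 ]
435 400 [ 0.081 -0.409  0.05 ]
125 180 [0.601 0.362 0.05 ]
205 285 [0.343 0.151 0.05 ]
scene tcp [[504.60880702 399.8678942 ]]
```

View pics/t_a.png

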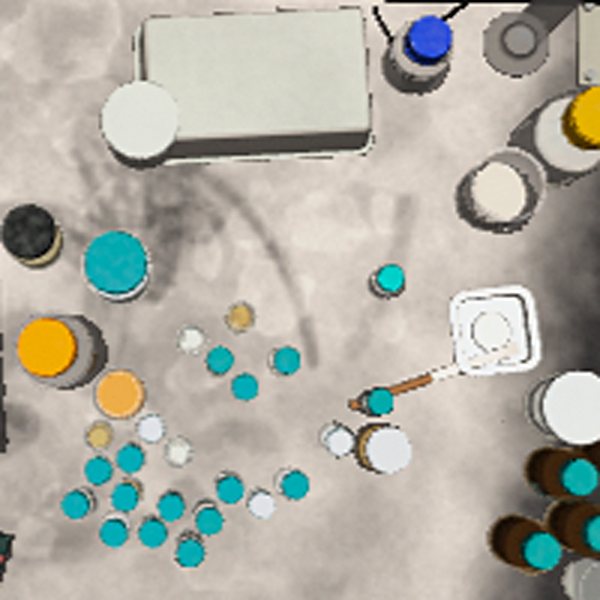

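View pics/t_b.png

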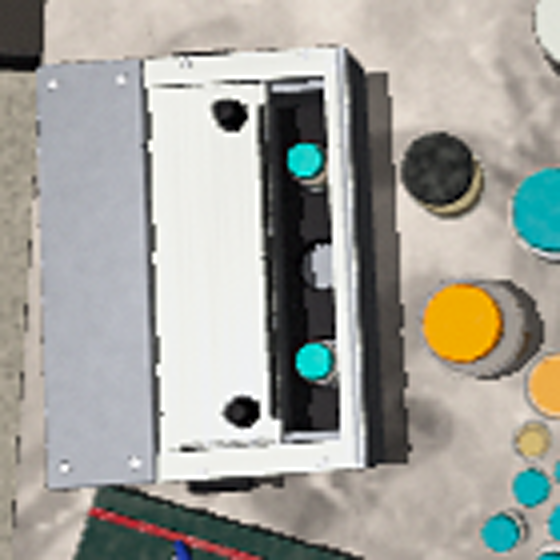

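View pics/s_a.png

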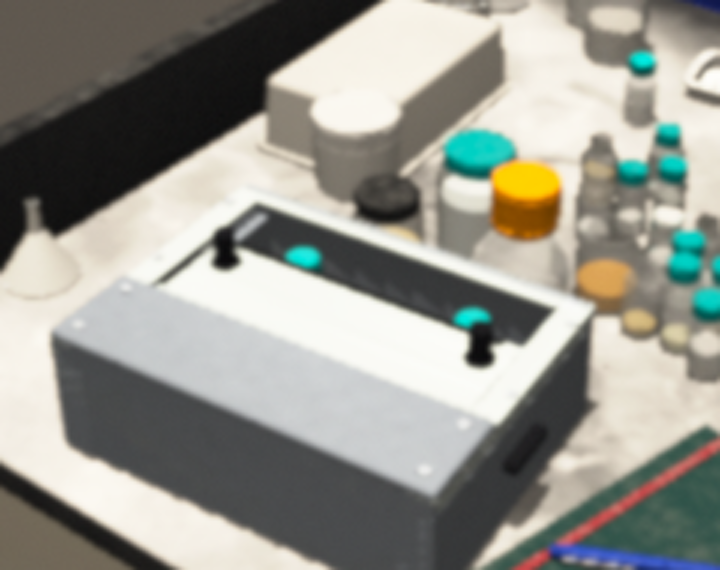

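View pics/s_b.png

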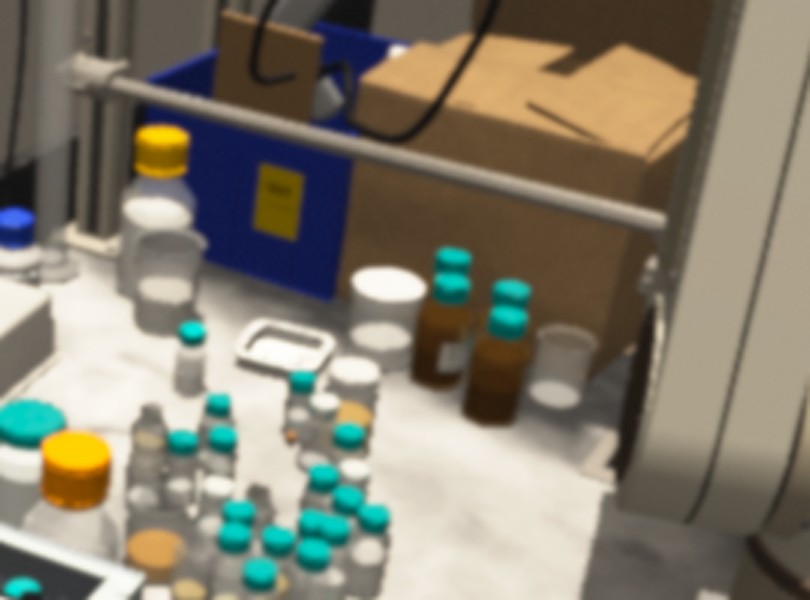

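```bash
cat >> h.py <<'E'
def ray(c,u,v):
    f=K(c); d=np.array([(u-c['cx'])/f,(v-c['cy'])/f,1]); d=c['extrinsics'][:3,:3]@d; return c['extrinsics'][:3,3],d/np.linalg.norm(d)
def tri(*obs):
    A=np.zeros((3,3));b=np.zeros(3);rs=[]
    for c,u,v in obs:
        o,d=ray(c,u,v);M=np.eye(3)-np.outer(d,d);A+=M;b+=M@o;rs.append((o,M))
    p=np.linalg.solve(A,b); return p,[np.linalg.norm(M@(p-o))*1000 for o,M in rs]
E
python3 - <<'E'
from h import *
t=load('top0');s=load('scene0')
np.set_printoptions(precision=4,suppress=True)
print('vial',tri((t,345,222.7),(s,334,189.5)), back(t,345,222.7,.06),back(s,334,189.5,.06))
print('postR',tri((t,172.5,193.2),(s,194.7,247.3)),back(t,172.5,193.2,.104),back(s,194.7,247.3,.104))
print('postL',tri((t,175.5,267.5),(s,280.7,278.3)),back(t,175.5,267.5,.104),back(s,280.7,278.3,.104))
print('orange',tri((t,231,245.5),(s,295,230)))
for n,(u,v) in dict(rb=(37,68),lb=(50,487),rf=(142,58),lf=(155,482),fr=(345,47),fl=(370,467),shR=(267,82),shL=(282,440),lipR=(333,80),lipL=(340,438),vR=(305,160),vL=(314,361)).items():
    print(n,back(t,115+u/4,165+v/4,.087))
# rod
def plane(c,a,b):
    o,d1=ray(c,*a);_,d2=ray(c,*b);n=np.cross(d1,d2);n/=np.linalg.norm(n);return n,n@o
n1,k1=plane(t,(433,120),(433,350)); n2,k2=plane(s,(310,108),(480,151))
for x in (0.1,.3,.5,.7):
    print('rod',x,np.linalg.solve(np.array([n1,n2,[1,0,0]]),[k1,k2,x]))
E
```

```text
vial (array([ 0.5018, -0.1916,  0.0619]), [np.float64(0.23390674777236461), np.float64(0.23390674777248704)]) [ 0.5018 -0.192   0.06  ] [ 0.5037 -0.1948  0.06  ]
postR (array([0.5628, 0.2294, 0.1019]), [np.float64(2.038565466777102), np.float64(2.0385654667770687)]) [0.5607 0.2276 0.104 ] [0.5628 0.2321 0.104 ]
postL (array([0.3852, 0.213 , 0.1023]), [np.float64(0.304913940135158), np.float64(0.304913940135104)]) [0.385  0.2125 0.104 ] [0.3844 0.2149 0.104 ]
orange (array([0.439 , 0.0839, 0.112 ]), [np.float64(0.8289617914991234), np.float64(0.8289617914991907)])
rb [0.5889 0.3501 0.087 ]
lb [0.3377 0.3275 0.087 ]
rf [0.5962 0.2868 0.087 ]
lf [0.3417 0.2658 0.087 ]
fr [0.6054 0.1636 0.087 ]
fl [0.3526 0.1391 0.087 ]
shR [0.5829 0.2101 0.087 ]
shL [0.3675 0.1918 0.087 ]
lipR [0.5849 0.1701 0.087 ]
lipL [0.3693 0.1575 0.087 ]
vR [0.5354 0.1851 0.087 ]
vL [0.4145 0.1748 0.087 ]
rod 0.1 [ 0.1    -0.3569  0.1782]
rod 0.3 [ 0.3    -0.362   0.1781]
rod 0.5 [ 0.5    -0.3672  0.1779]
rod 0.7 [ 0.7    -0.3724  0.1778]
```

Call:
{"op": "move_arm", "data": {
  "series": [
    [[0,0,0],[0,0,0.045],0.085],
    [[0,0,8],[0.02,0.03,0.01],0.085],
    [[0,0,8],[0.03,0.03,0],0.085],
    [[0,0,8],[0.04,0.03,0],0.085],
    [[0,0,8],[0.04,0.03,0],0.085],
    [[0,0,8],[0.04,0.03,0],0.085],
    [[0,0,8],[0.04,0.03,0],0.085],
    [[0,0,8],[0.03,0.03,0],0.085],
    [[0,0,8],[0.03,0.03,0],0.085],
    [[0,0,0],[0,0,0],0.085]
  ]
}}

```text
clock: 1.15
tcp_pos: [0.4104, -0.2298, 0.282]
eef_rot: [180.0, 0.5, -7.8]
ft_force: [-0.2, -0.9, 0.5]
grip_width: 0.993
```

Call:
{"op": "move_arm", "data": {
  "series": [
    [[0,0,6.5],[0.04,0.017,-0.02],0.085],
    [[0,0,6.3],[0.04,0.017,-0.03],0.085],
    [[0,0,0],[0.01,0.003,-0.03],0.085],
    [[0,0,0],[0,0,0],0.085]
  ]
}}

```text
clock: 1.55
tcp_pos: [0.5009, -0.1925, 0.2013]
eef_rot: [179.8, 0.5, 5.4]
ft_force: [-0.6, -0.6, 0.5]
grip_width: 0.996
```

```bash
python3 - <<'E'
from h import *
c=snap('wrist','w1');st()
print(proj(c,[[.502,-.192,.06],[.502,-.192,0]]))
E
```

```text
{'clock': 1.6, 'q': [-20.8593, 18.8841, 3.0763, 74.3462, -0.3764, 63.7683], 'tcp_pos': [0.5014, -0.1932, 0.2036], 'eef_rot': [179.7304, 0.3045, 5.3723], 'ft_force': [0.3267, 0.1508, 0.6249], 'ft_torque': [-0.0178, -0.0093, 0.0355], 'grip_width': 0.9944}
[[282.17617854 195.49707279]
 [282.28530988 179.73575134]]
```

View pics/w1.png

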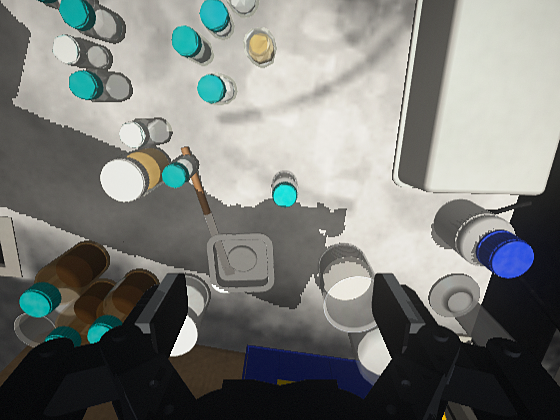

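Call:
{"op": "move_arm", "data": {
  "series": [
    [[0.2,-0.3,-0.3],[0.002,0.001,-0.045],0.06],
    [[0,0,0],[0,0,-0.045],0.06],
    [[0,0,0],[0,0,-0.04],0.06],
    [[0,0,0],[0,0,-0.025],0.06],
    [[0,0,0],[0,0,-0.015],0.06],
    [[0,0,0],[0,0,-0.006],0.06],
    [[0,0,0],[0,0,0],0.06]
  ]
}}

```text
clock: 2.3
tcp_pos: [0.5043, -0.2023, 0.0371]
eef_rot: [179.3, -1.0, 4.2]
ft_force: [0.3, 0.8, 0.8]
grip_width: 0.701
```

```bash
python3 - <<'E'
from h import *
c=snap('wrist','w2');st()
E
```

```text
{'clock': 2.35, 'q': [-21.7361, 26.9936, -11.563, 50.1608, -0.2223, 64.0977], 'tcp_pos': [0.5049, -0.2026, 0.0378], 'eef_rot': [179.2397, -1.0566, 4.1708], 'ft_force': [0.2723, 0.5218, 0.5692], 'ft_torque': [-0.0025, -0.0071, -0.0384], 'grip_width': 0.6995}
```

View pics/w2.png

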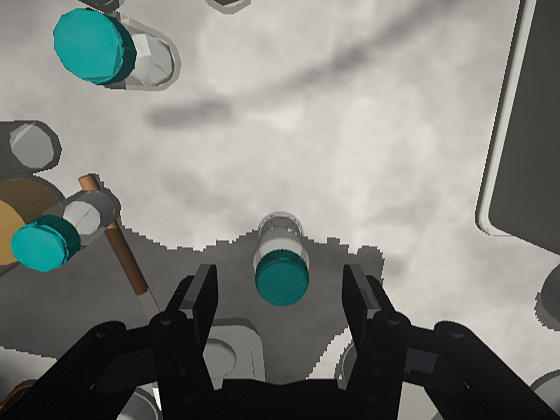

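```bash
cat >> h.py <<'E'
from scipy.spatial.transform import Rotation as Ro
def delta(p,yaw):
    o=get_obs(); R=Ro.from_euler('xyz',o['eef_rot'],degrees=True); T=Ro.from_euler('xyz',[180,0,yaw],degrees=True)
    print('turn',np.round((T*R.inv()).as_rotvec(degrees=True),2),'shift',np.round(np.array(p)-o['tcp_pos'],4))
E
python3 - <<'E'
from h import *
delta([.5033,-.1925,.025],5)
c=load('w2'); print(tri((c,282,277),(load('top0'),345,222.7)),back(c,282,277,.06))
E
```

```text
turn [0.67 1.11 0.84] shift [-0.0016  0.0101 -0.0128]
(array([ 0.50367718, -0.19359854,  0.05109761]), [np.float64(0.994482688801166), np.float64(0.9944826888012593)]) [ 0.50406899 -0.18839445  0.06      ]
```

Call:
{"op": "move_arm", "data": {
  "series": [
    [[0.7,1.1,0.8],[-0.001,0.011,0],0.06],
    [[0,0,0],[0,0,-0.008],0.06],
    [[0,0,0],[0,0,-0.004],0.06],
    [[0,0,0],[0,0,0],0.06]
  ]
}}

```text
clock: 2.75
tcp_pos: [0.5072, -0.1923, 0.0299]
eef_rot: [179.9, -0.4, 5.0]
ft_force: [-0.2, 0.8, -0.5]
grip_width: 0.703
```

```bash
python3 - <<'E'
from h import *
delta([.5033,-.191,.025],5);st()
E
```

```text
turn [0.09 0.4  0.01] shift [-0.0039  0.0013 -0.0049]
{'clock': 2.75, 'q': [-20.7953, 27.9794, -11.2865, 50.323, 0.0546, 64.2198], 'tcp_pos': [0.5072, -0.1923, 0.0299], 'eef_rot': [179.8704, -0.3939, 4.9855], 'ft_force': [-0.1895, 0.8487, -0.4758], 'ft_torque': [0.0224, 0.0241, 0.008], 'grip_width': 0.7031}
```

Call:
{"op": "move_arm", "data": {
  "series": [
    [[0,0.4,0],[-0.0035,0.001,-0.005],0.06],
    [[0,0,0],[0,0,0],0.04],
    [[0,0,0],[0,0,0],0.022],
    [[0,0,0],[0,0,0],0.02],
    [[0,0,0],[0,0,0],0.02],
    [[0,0,0],[0,0,0],0.02]
  ],
  "force": 25
}}

```text
clock: 3.35
tcp_pos: [0.5032, -0.191, 0.0245]
eef_rot: [179.9, 0.1, 5.0]
ft_force: [-0.0, 0.2, 0.2]
grip_width: 0.301
```

```bash
python3 - <<'E'
from h import *
c=snap('wrist','w3');st()
E
```

```text
{'clock': 3.4, 'q': [-20.7188, 28.2808, -11.7763, 49.9657, -0.1038, 64.2706], 'tcp_pos': [0.5033, -0.191, 0.0245], 'eef_rot': [179.9164, 0.0656, 5.0106], 'ft_force': [-0.0102, 0.1478, -0.3357], 'ft_torque': [-0.0016, -0.0068, 0.0144], 'grip_width': 0.3044}
```

View pics/w3.png

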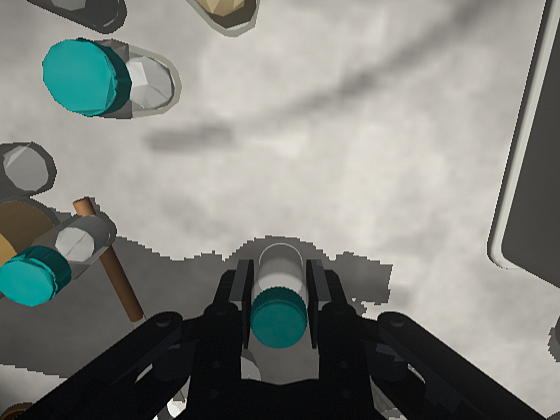

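```bash
python3 - <<'E'
from h import *
t=load('top0')
a=back(t,115+305/4,165+160/4,.070);b=back(t,115+314/4,165+361/4,.07);print(a,b,(a+b)/2)
s=load('scene0')
a=back(s,120+302/3,170+258/3,.070);b=back(s,120+473/3,170+319/3,.07);print(a,b,(a+b)/2)
E
```

```text
[0.5376946 0.1884428 0.07     ] [0.41478053 0.17793109 0.07      ] [0.47623757 0.18318695 0.07      ]
[0.53847059 0.18929774 0.07      ] [0.41551042 0.17700406 0.07      ] [0.47699051 0.1831509  0.07      ]
```

Call:
{"op": "move_arm", "data": {
  "series": [
    [[0,0,0],[0,0,0.02],0.02],
    [[0,0,0],[0,0,0.045],0.02],
    [[0,0,0],[0,0,0.05],0.02],
    [[0,0,0],[0,0,0.05],0.02],
    [[0,0,0],[0,0.03,0.02],0.02],
    [[0,0,0],[-0.005,0.045,0],0.02],
    [[0,0,0],[-0.005,0.045,0],0.02],
    [[0,0,0],[-0.005,0.045,0],0.02],
    [[0,0,0],[-0.005,0.045,0],0.02],
    [[0,0,0],[0,0,0],0.02]
  ]
}}

```text
clock: 4.4
tcp_pos: [0.4802, 0.0254, 0.2173]
eef_rot: [-179.9, -0.2, 4.7]
ft_force: [0.1, -0.5, -0.2]
grip_width: 0.301
```

```bash
python3 - <<'E'
from h import *
c=snap('wrist','w4');st()
E
```

```text
{'clock': 4.45, 'q': [2.8064, 11.8905, -4.2722, 73.6438, -0.031, 88.2596], 'tcp_pos': [0.4806, 0.0234, 0.2172], 'eef_rot': [179.9631, -0.1925, 4.5468], 'ft_force': [-1.5032, 0.0693, -1.2527], 'ft_torque': [-0.0177, 0.0322, 0.0308], 'grip_width': 0.2979}
```

View pics/w4.png

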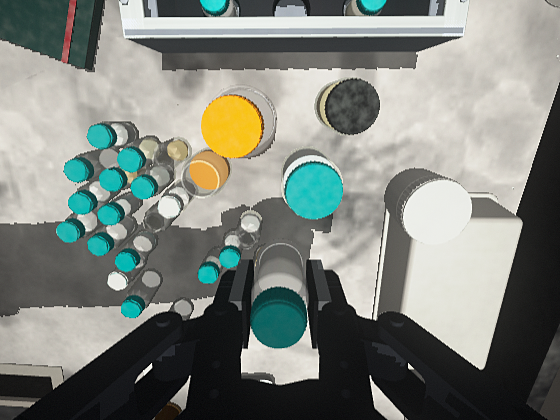

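Call:
{"op": "move_arm", "data": {
  "series": [
    [[0,0,0.5],[-0.002,0.04,0],0.02],
    [[0,0,0],[-0.002,0.04,0],0.02],
    [[0,0,0],[0,0,0],0.02]
  ]
}}

```text
clock: 4.75
tcp_pos: [0.4777, 0.1023, 0.2173]
eef_rot: [179.9, -0.3, 4.7]
ft_force: [-0.6, -0.1, -0.4]
grip_width: 0.299
```

```bash
python3 - <<'E'
from h import *
c=snap('wrist','w5');st()
t=load('top0')
print(proj(c,[[.538,.1889,.07],[.415,.1775,.07],[.4766,.1832,.01],[.4766,.1832,.028],[.5628,.23,.104],[.385,.2135,.104]]))
E
```

```text
{'clock': 4.8, 'q': [12.0457, 12.6451, -3.3025, 73.8236, -0.2644, 97.3921], 'tcp_pos': [0.4777, 0.1005, 0.2173], 'eef_rot': [179.7673, -0.2609, 4.6536], 'ft_force': [-0.2651, -1.3682, -0.4366], 'ft_torque': [-0.05, 0.0288, -0.0262], 'grip_width': 0.3016}
[[358.7318722  101.1112855 ]
 [211.88980634 102.78609902]
 [284.21205334 101.30486461]
 [284.53013532 101.47628735]
 [414.13640913  43.25358451]
 [160.646269    46.18723716]]
```

View pics/w5.png

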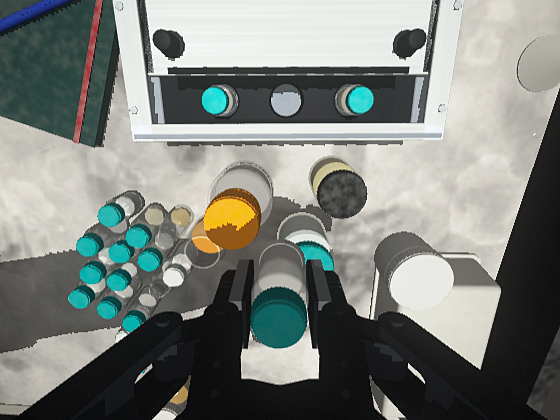

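```bash
python3 - <<'E'
from h import *
c=load('w5'); o=[.4777,.1005,.2173]
print(proj(c,[[o[0],o[1],o[2]-.0245+.06],[o[0],o[1],o[2]-.0245]]))
im=cv2.imread('pics/w5.png')
cv2.imwrite('pics/w5a.png',cv2.resize(im[60:150,130:470],None,fx=2.3,fy=2.3,interpolation=cv2.INTER_CUBIC))
cv2.imwrite('pics/w5b.png',cv2.resize(im[220:370,200:360],None,fx=4,fy=4,interpolation=cv2.INTER_CUBIC))
E
```

```text
[[279.38718656 328.060014  ]
 [279.06600118 257.58092847]]
```

View pics/w5a.png

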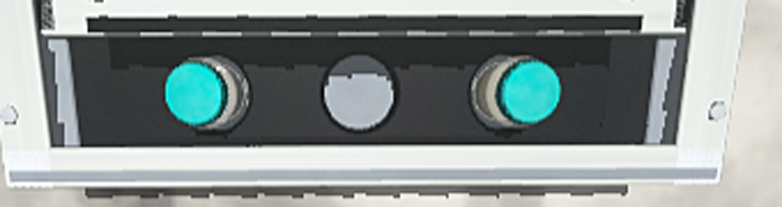

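View pics/w5b.png

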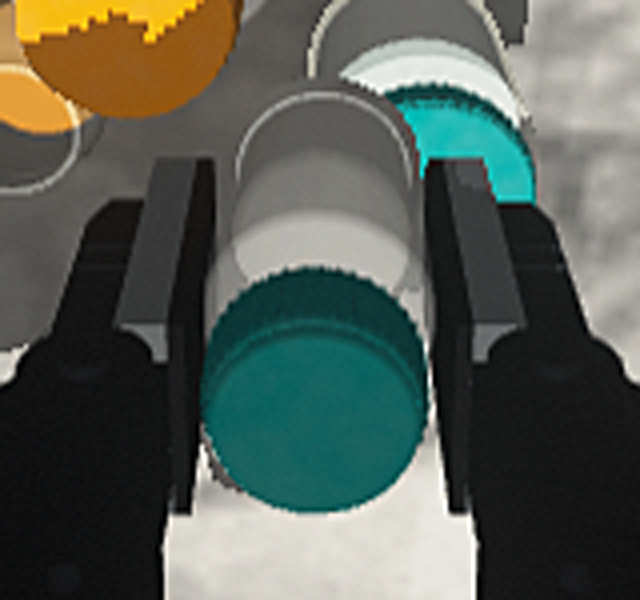

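```bash
python3 - <<'E'
from h import *
c=load('w5')
print(back(c,286.1,100.4,.028),back(c,215,100.4,.066),back(c,360.4,99.6,.066))
t=load('top0');print(back(t,115+323/4,165+265/4,.028))
# shutter front edge & lip
for z,(u,v) in ((.08,(115,35)),(.08,(670,30)),(.087,(5,150)),(.087,(720,150))): print(back(c,130+u/2.3,60+v/2.3,z))
for n,a in (('pl',(169,44)),('pr',(410,43))): print(n,back(c,*a,.104))
E
```

```text
[0.47802017 0.18430206 0.028     ] [0.41684132 0.17953524 0.066     ] [0.54015634 0.19026873 0.066     ]
[0.47622449 0.18251298 0.028     ]
[0.39147475 0.19650649 0.08      ]
[0.58170395 0.21370883 0.08      ]
[0.35434294 0.1554732  0.087     ]
[0.60517779 0.17592663 0.087     ]
pl [0.390897   0.21537744 0.104     ]
pr [0.55985903 0.22991916 0.104     ]
```

Call:
{"op": "move_arm", "data": {
  "series": [
    [[0,0,0.5],[0,0.042,0],0.02],
    [[0,0,0],[0,0.041,-0.02],0.02],
    [[0,0,0],[0,0,-0.035],0.02],
    [[0,0,0],[0,0,-0.02],0.02],
    [[0,0,0],[0,0,0],0.02]
  ]
}}

```text
clock: 5.3
tcp_pos: [0.4822, 0.1772, 0.141]
eef_rot: [179.6, -0.5, 4.4]
ft_force: [-0.3, -0.5, 1.0]
grip_width: 0.302
```

```bash
python3 - <<'E'
from h import *
c=snap('wrist','w6');snap('scene','s6');snap('top','t6');st();delta([.4775,.184,.14],5.2)
im=cv2.imread('pics/w6.png');o=get_obs()['tcp_pos']
for p in proj(c,[[.4775,.184,.028],[o[0],o[1],o[2]-.0245+.057],[o[0],o[1],o[2]-.0245]]): print(p)
E
```

```text
{'clock': 5.45, 'q': [20.5167, 18.1168, -7.186, 63.9219, -0.5402, 106.1078], 'tcp_pos': [0.4844, 0.1782, 0.1446], 'eef_rot': [179.6961, -0.8948, 4.4076], 'ft_force': [-0.049, -0.0216, 0.339], 'ft_torque': [-0.0173, 0.0212, 0.0076], 'grip_width': 0.3}
turn [0.23 0.92 0.79] shift [-0.0069  0.0058 -0.0046]
[273.22294401 196.91729918]
[285.98614289 323.90574685]
[283.23745441 256.16906689]
```

View pics/w6.png

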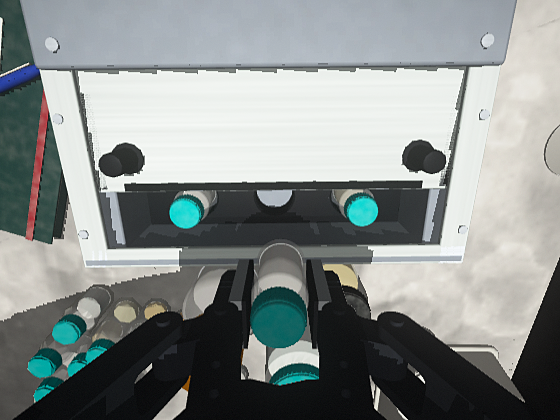

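View pics/s6.png

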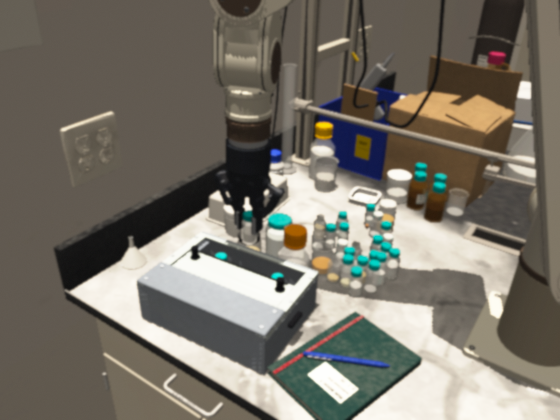

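Call:
{"op": "move_arm", "data": {
  "series": [
    [[0.2,0.9,0.8],[-0.006,0.005,-0.005],0.02],
    [[0,0,0],[0,0,0],0.02],
    [[0,0,0],[0,0,0],0.02]
  ]
}}

```text
clock: 5.75
tcp_pos: [0.4807, 0.1827, 0.1429]
eef_rot: [-179.9, -0.3, 5.1]
ft_force: [0.5, 0.5, -0.5]
grip_width: 0.298
```

```bash
python3 - <<'E'
from h import *
c=snap('wrist','w7');st();delta([.4775,.184,.14],5.2)
snap('wrist','w7b');st()
o=get_obs()['tcp_pos']
for p in proj(c,[[.4775,.184,.028],[o[0],o[1],o[2]-.0245+.057],[o[0],o[1],o[2]-.0245]]): print(p)
E
```

```text
{'clock': 5.8, 'q': [20.816, 18.3385, -7.143, 64.206, -0.0009, 105.705], 'tcp_pos': [0.4806, 0.1827, 0.1429], 'eef_rot': [-179.9162, -0.3011, 5.1108], 'ft_force': [0.4538, 0.2143, -0.0337], 'ft_torque': [-0.0313, 0.0177, 0.011], 'grip_width': 0.2994}
turn [-0.11  0.29  0.09] shift [-0.0031  0.0013 -0.0029]
{'clock': 5.85, 'q': [20.8212, 18.3465, -7.1612, 64.1967, -0.0004, 105.7076], 'tcp_pos': [0.4805, 0.1827, 0.1427], 'eef_rot': [-179.9203, -0.2847, 5.1133], 'ft_force': [0.6176, 0.0202, -0.816], 'ft_torque': [0.0062, 0.0071, -0.0063], 'grip_width': 0.3038}
[275.13469544 203.80308099]
[279.07085507 318.58752588]
[278.80534367 254.58548226]
```

View pics/w7.png

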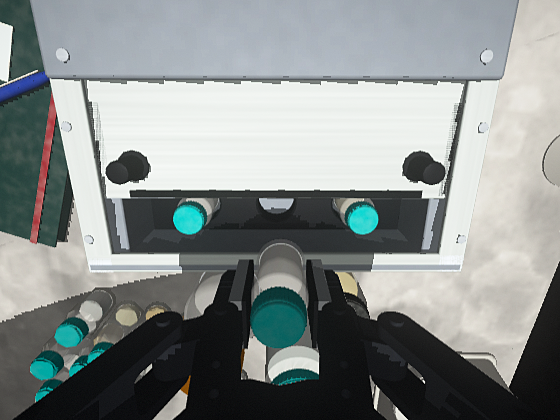

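```bash
python3 - <<'E'
from h import *
im=cv2.imread('pics/w7b.png')
cv2.imwrite('pics/w7a.png',cv2.resize(im[150:280,80:480],None,fx=2,fy=2,interpolation=cv2.INTER_CUBIC))
hsv=cv2.cvtColor(im,cv2.COLOR_BGR2HSV);m=cv2.inRange(hsv,(80,120,90),(100,255,255))
c=load('w7b')
n,l,s,cc=cv2.connectedComponentsWithStats(m)
for i in range(1,n):
    if s[i,4]>300: print(s[i],cc[i].round(1),back(c,*cc[i],.067).round(4))
E
```

```text
[173 204  32  31 740] [188.1 219.3] [0.416  0.1795 0.067 ]
[347 204  32  31 733] [362.9 219.3] [0.54   0.1903 0.067 ]
[ 253  304   51   44 1753] [278.  325.8] [0.4876 0.0945 0.067 ]
[ 54 323  30  25 511] [ 68.1 335.2] [0.3194 0.071  0.067 ]
[ 30 357  28  23 430] [ 43. 369.] [0.2944 0.0343 0.067 ]
```

View pics/w7a.png

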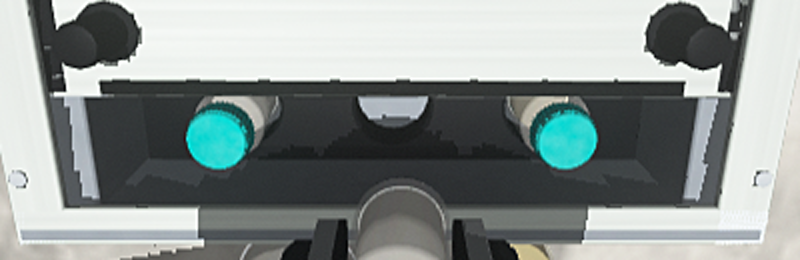

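Call:
{"op": "move_arm", "data": {
  "series": [
    [[0,0.3,0],[-0.0025,0.002,-0.025],0.02],
    [[0,0,0],[0,0,-0.025],0.02],
    [[0,0,0],[0,0,-0.012],0.02],
    [[0,0,0],[0,0,-0.005],0.02],
    [[0,0,0],[0,0,0],0.02]
  ]
}}

```text
clock: 6.35
tcp_pos: [0.4797, 0.1857, 0.0763]
eef_rot: [-179.8, -0.3, 5.2]
ft_force: [0.1, -0.1, -0.4]
grip_width: 0.304
```

```bash
python3 - <<'E'
from h import *
st();delta([.478,.1845,.065],5)
E
```

```text
{'clock': 6.35, 'q': [21.1081, 22.1087, -12.6426, 54.8801, 0.0979, 105.9524], 'tcp_pos': [0.4797, 0.1857, 0.0763], 'eef_rot': [-179.8046, -0.3274, 5.1554], 'ft_force': [0.0836, -0.0635, -0.4096], 'ft_torque': [0.0152, 0.0185, -0.0227], 'grip_width': 0.3039}
turn [-0.22  0.31 -0.16] shift [-0.0017 -0.0012 -0.0113]
```

Call:
{"op": "move_arm", "data": {
  "series": [
    [[-0.2,0.3,-0.1],[-0.002,-0.001,-0.006],0.02],
    [[0,0,0],[0,0,-0.005],0.02],
    [[0,0,0],[0,0,0],0.02]
  ]
}}

```text
clock: 6.65
tcp_pos: [0.479, 0.1852, 0.0664]
eef_rot: [-179.9, -0.2, 5.1]
ft_force: [-0.5, 0.2, 1.0]
grip_width: 0.3
```

```bash
python3 - <<'E'
from h import *
st();delta([.478,.1845,.0345],5)
snap('wrist','w8')
E
```

```text
{'clock': 6.65, 'q': [21.1396, 22.8081, -13.2891, 53.7132, 0.0088, 106.0838], 'tcp_pos': [0.479, 0.1852, 0.0664], 'eef_rot': [-179.939, -0.1798, 5.0557], 'ft_force': [-0.494, 0.2445, 0.9706], 'ft_torque': [-0.0031, -0.0281, -0.0354], 'grip_width': 0.3001}
turn [-0.08  0.17 -0.06] shift [-0.001  -0.0007 -0.0319]
```

View pics/w8.png

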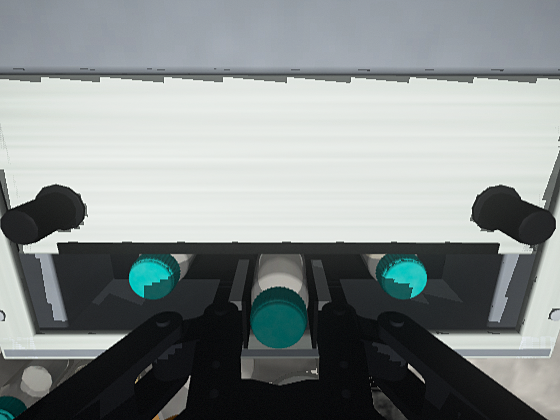

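Call:
{"op": "move_arm", "data": {
  "series": [
    [[0,0.2,0],[-0.001,-0.0007,-0.008],0.02],
    [[0,0,0],[0,0,-0.005],0.02],
    [[0,0,0],[0,0,-0.005],0.02],
    [[0,0,0],[0,0,0],0.02]
  ]
}}

```text
clock: 7.1
tcp_pos: [0.4797, 0.1866, 0.0506]
eef_rot: [-179.6, -0.3, 5.1]
ft_force: [-2.2, -1.1, 3.0]
grip_width: 0.302
```

```bash
python3 - <<'E'
from h import *
st();delta([.478,.1845,.0345],5)
E
```

```text
{'clock': 7.1, 'q': [21.0953, 23.9226, -14.3396, 51.3938, 0.2688, 106.0105], 'tcp_pos': [0.4797, 0.1866, 0.0506], 'eef_rot': [-179.6467, -0.2566, 5.0848], 'ft_force': [-2.1723, -1.1147, 3.0315], 'ft_torque': [-0.2924, 0.3, -0.0167], 'grip_width': 0.3015}
turn [-0.37  0.22 -0.09] shift [-0.0017 -0.0021 -0.0161]
```

Call:
{"op": "move_arm", "data": {
  "series": [
    [[-0.4,0.2,-0.1],[-0.002,-0.002,0.001],0.02],
    [[0,0,0],[0,0,0],0.02]
  ]
}}

```text
clock: 7.3
tcp_pos: [0.4776, 0.1845, 0.0515]
eef_rot: [179.9, -0.0, 5.0]
ft_force: [0.8, 0.2, 0.0]
grip_width: 0.302
```

```bash
python3 - <<'E'
from h import *
st();delta([.478,.1845,.0345],5)
E
```

```text
{'clock': 7.3, 'q': [21.1532, 23.8321, -14.3349, 51.8321, -0.0584, 106.1711], 'tcp_pos': [0.4776, 0.1845, 0.0515], 'eef_rot': [179.9441, -0.0171, 4.9821], 'ft_force': [0.7552, 0.1526, 0.0141], 'ft_torque': [0.0724, 0.0251, -0.0227], 'grip_width': 0.3024}
turn [0.05 0.02 0.02] shift [ 0.0004  0.     -0.017 ]
```

Call:
{"op": "move_arm", "data": {
  "series": [
    [[0,0,0],[0,0,-0.005],0.02],
    [[0,0,0],[0,-0.0005,-0.005],0.02],
    [[0,0,0],[0,0,0],0.02]
  ]
}}

```text
clock: 7.6
tcp_pos: [0.4786, 0.1901, 0.0466]
eef_rot: [-179.3, -0.3, 5.2]
ft_force: [-0.7, 0.1, -0.9]
grip_width: 0.299
```

```bash
python3 - <<'E'
from h import *
st();delta([.478,.1845,.0345],5)
E
```

```text
{'clock': 7.6, 'q': [21.2826, 24.1565, -14.7053, 50.6665, 0.6407, 106.1313], 'tcp_pos': [0.4786, 0.1901, 0.0466], 'eef_rot': [-179.2535, -0.2751, 5.1521], 'ft_force': [-0.6753, 0.1233, -0.9134], 'ft_torque': [0.0102, 0.0634, 0.0046], 'grip_width': 0.299}
turn [-0.77  0.21 -0.15] shift [-0.0006 -0.0056 -0.0121]
```

```bash
python3 - <<'E'
from h import *
c=snap('wrist','w9');st()
o=get_obs()['tcp_pos']
print(proj(c,[[o[0],o[1],o[2]-.0245+.057]]))
E
```

```text
{'clock': 7.65, 'q': [21.2782, 24.1664, -14.6994, 50.6533, 0.6347, 106.1291], 'tcp_pos': [0.4788, 0.1901, 0.0465], 'eef_rot': [-179.2567, -0.2857, 5.1499], 'ft_force': [-1.7823, 1.5094, 1.5174], 'ft_torque': [0.3316, 0.2795, -0.0321], 'grip_width': 0.3014}
[[279.94793524 318.27515682]]
```

View pics/w9.png

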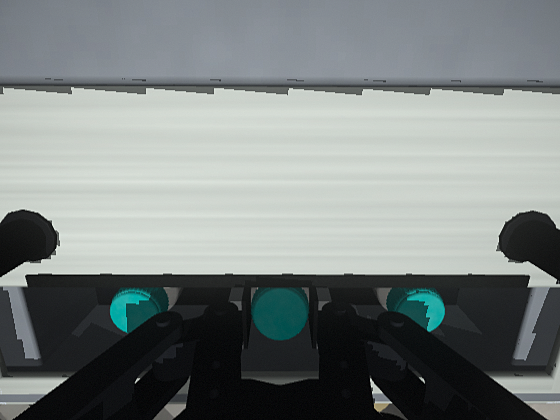

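```bash
python3 - <<'E'
from h import *
c=load('w9')
a=back(c,138,311,.067);b=back(c,416,311,.067);print(a,b,(a+b)/2,back(c,280,314,.079))
c=load('w8')
a=back(c,154,277,.067);b=back(c,403,277,.067);print(a,b,(a+b)/2)
E
```

```text
[0.41724576 0.17963161 0.067     ] [0.53896435 0.19017445 0.067     ] [0.47810505 0.18490303 0.067     ] [0.47862959 0.19204702 0.079     ]
[0.41750056 0.18041906 0.067     ] [0.53952242 0.19095091 0.067     ] [0.47851149 0.18568499 0.067     ]
```

Call:
{"op": "move_arm", "data": {
  "series": [
    [[-0.7,0.2,-0.1],[0,-0.004,0.006],0.02],
    [[0,0,0],[0,0,0],0.02]
  ]
}}

```text
clock: 7.85
tcp_pos: [0.4786, 0.1854, 0.0522]
eef_rot: [179.9, 0.0, 5.0]
ft_force: [0.3, -0.3, 0.3]
grip_width: 0.298
```

```bash
python3 - <<'E'
from h import *
c=snap('wrist','w10');st();delta([.478,.1848,.0345],5)
o=get_obs()['tcp_pos']
print(proj(c,[[o[0],o[1],o[2]-.0245+.057]]))
im=cv2.imread('pics/w10.png')
cv2.imwrite('pics/w10a.png',cv2.resize(im[230:380,180:380],None,fx=4,fy=4,interpolation=cv2.INTER_CUBIC))
E
```

```text
{'clock': 7.9, 'q': [21.1989, 23.9548, -14.0866, 52.048, -0.024, 106.1547], 'tcp_pos': [0.4782, 0.1853, 0.0517], 'eef_rot': [179.952, 0.0792, 5.0442], 'ft_force': [-0.2994, 0.7731, -0.6792], 'ft_torque': [0.0286, 0.0143, 0.028], 'grip_width': 0.3023}
turn [ 0.05 -0.07 -0.04] shift [-0.0002 -0.0005 -0.0172]
[[278.11107199 318.47002235]]
```

View pics/w10a.png

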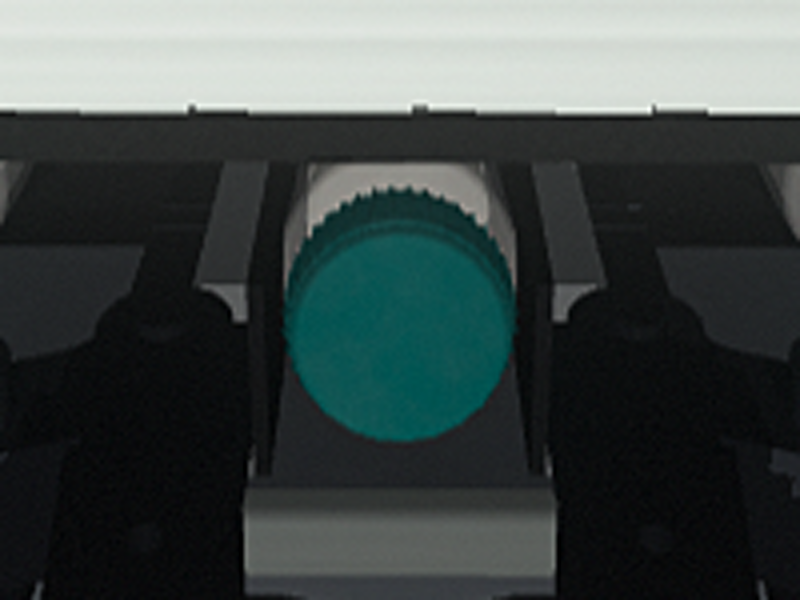

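Call:
{"op": "move_arm", "data": {
  "series": [
    [[0,0,0],[0,0,0.03],0.02],
    [[0,0,0],[0,0,0.04],0.02],
    [[0,0,0],[0,0,0.03],0.02],
    [[0,0,0],[0,0,0],0.02],
    [[0,0,0],[0,0,0],0.02]
  ]
}}

```text
clock: 8.4
tcp_pos: [0.4756, 0.1842, 0.1508]
eef_rot: [179.9, 0.5, 5.0]
ft_force: [0.0, -0.6, -0.6]
grip_width: 0.298
```

```bash
python3 - <<'E'
from h import *
c=snap('wrist','w11');st();snap('scene','s11')
o=get_obs()['tcp_pos']
print(proj(c,[[o[0],o[1],o[2]-.0245+.057]]))
im=cv2.imread('pics/w11.png')
a=cv2.resize(im[210:370,200:360],None,fx=2.4,fy=2.4,interpolation=cv2.INTER_CUBIC)
b=cv2.resize(cv2.imread('pics/w7.png')[210:370,200:360],None,fx=2.4,fy=2.4,interpolation=cv2.INTER_CUBIC)
cv2.imwrite('pics/w11a.png',np.hstack([b,a]))
im=cv2.imread('pics/s11.png')
cv2.imwrite('pics/s11a.png',cv2.resize(im[150:300,170:330],None,fx=4,fy=4,interpolation=cv2.INTER_CUBIC))
E
```

```text
{'clock': 8.45, 'q': [21.1364, 18.1763, -6.1065, 66.2488, 0.0594, 106.1559], 'tcp_pos': [0.4757, 0.1843, 0.1508], 'eef_rot': [179.9092, 0.5272, 4.9799], 'ft_force': [1.1988, 0.0453, 0.5393], 'ft_torque': [0.0231, 0.0025, 0.0057], 'grip_width': 0.3034}
[[277.74386851 318.41134003]]
```

View pics/w11a.png

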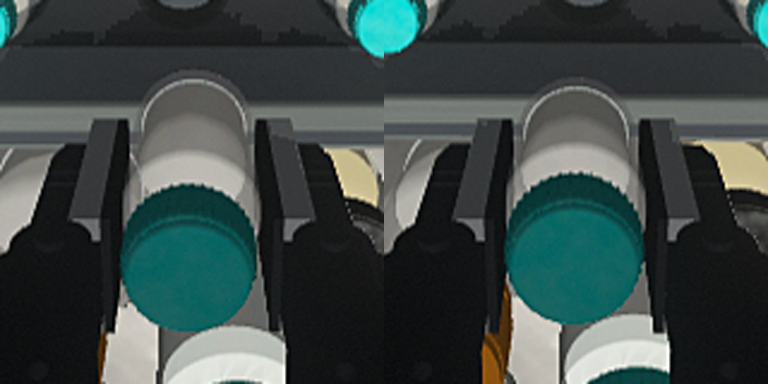

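View pics/s11a.png

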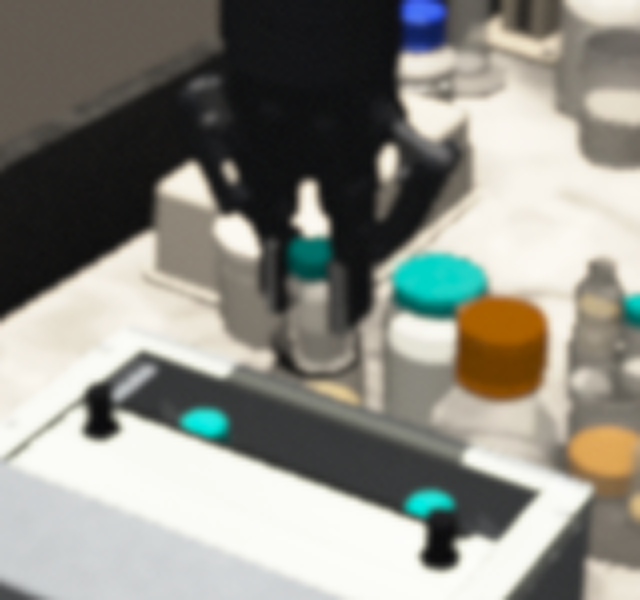

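Call:
{"op": "move_arm", "data": {
  "series": [
    [[3.3,-0.5,0],[0.002,0.001,-0.03],0.02],
    [[0,0,0],[0,0,-0.03],0.02],
    [[0,0,0],[0,0,-0.02],0.02],
    [[0,0,0],[0,0,-0.005],0.02],
    [[0,0,0],[0,0,0],0.02]
  ]
}}

```text
clock: 9.0
tcp_pos: [0.4734, 0.1833, 0.057]
eef_rot: [-176.9, 0.3, 5.0]
ft_force: [-0.1, 0.3, -0.4]
grip_width: 0.298
```

```bash
cat >>h.py <<'E'
def delta2(p,yaw,tx):
    o=get_obs(); R=Ro.from_euler('xyz',o['eef_rot'],degrees=True); T=Ro.from_rotvec([tx,0,0],degrees=True)*Ro.from_euler('xyz',[180,0,yaw],degrees=True)
    print('turn',np.round((T*R.inv()).as_rotvec(degrees=True),2),'shift',np.round(np.array(p)-o['tcp_pos'],4),'t',o['clock'],'F',np.round(o['ft_force'],1))
E
python3 - <<'E'
from h import *
st();delta2([.478,.185,.06],5,3.3)
E
```

```text
{'clock': 9.0, 'q': [19.3321, 22.7022, -15.2304, 51.5811, 3.0747, 104.3776], 'tcp_pos': [0.4734, 0.1833, 0.057], 'eef_rot': [-176.9008, 0.292, 4.9755], 'ft_force': [-0.0641, 0.3478, -0.4333], 'ft_torque': [-0.0471, -0.014, -0.0355], 'grip_width': 0.298}
turn [ 0.24 -0.56  0.02] shift [0.0046 0.0017 0.003 ] t 9.0 F [-0.1  0.3 -0.4]
```

Call:
{"op": "move_arm", "data": {
  "series": [
    [[0.2,-0.6,0],[0.005,0.002,0.002],0.02],
    [[0,0,0],[0,0,0],0.02]
  ]
}}

```text
clock: 9.2
tcp_pos: [0.4791, 0.1856, 0.0596]
eef_rot: [-176.7, -0.4, 5.0]
ft_force: [0.1, 0.6, -0.5]
grip_width: 0.299
```

```bash
python3 - <<'E'
from h import *
st();delta2([.478,.185,.06],5,3.3);c=snap('wrist','w12')
E
```

```text
{'clock': 9.2, 'q': [19.3713, 22.655, -14.8595, 51.3168, 3.0609, 104.4168], 'tcp_pos': [0.4791, 0.1856, 0.0596], 'eef_rot': [-176.7448, -0.3702, 4.9752], 'ft_force': [0.1474, 0.5821, -0.5356], 'ft_torque': [-0.0452, -0.1057, 0.0255], 'grip_width': 0.2986}
turn [0.02 0.09 0.02] shift [-0.0011 -0.0006  0.0004] t 9.2 F [ 0.1  0.6 -0.5]
```

View pics/w12.png

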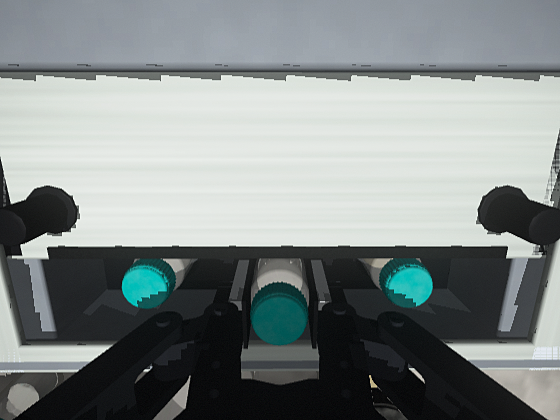

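```bash
python3 - <<'E'
from h import *
c=load('w12')
a=back(c,147,283,.067);b=back(c,408,283,.067);print(a,b,(a+b)/2)
im=cv2.imread('pics/w12.png')
cv2.imwrite('pics/w12a.png',cv2.resize(im[230:360,200:360],None,fx=4,fy=4,interpolation=cv2.INTER_CUBIC))
for z in (.092,.095): print(back(c,279.5,315,z))
E
```

```text
[0.4169819  0.18131731 0.067     ] [0.53955941 0.19152587 0.067     ] [0.47827065 0.18642159 0.067     ]
[0.47901536 0.18574182 0.092     ]
[0.47883173 0.18770653 0.095     ]
```

View pics/w12a.png

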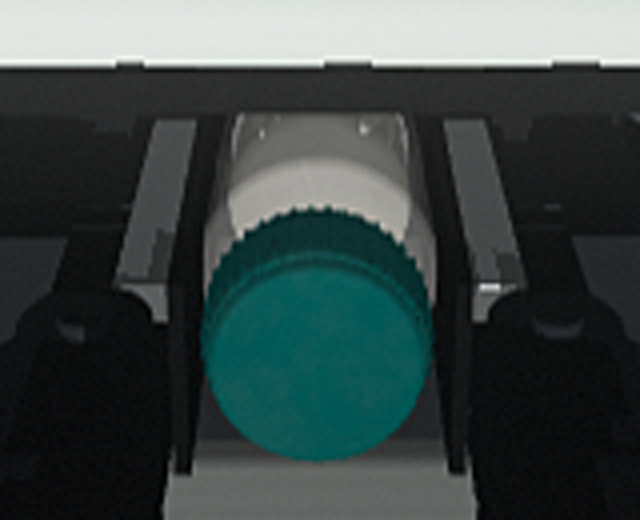

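Call:
{"op": "move_arm", "data": {
  "series": [
    [[0,0,0],[-0.001,0,-0.005],0.02],
    [[0,0,0],[0,0,-0.003],0.02],
    [[0,0,0],[0,0,0],0.02]
  ]
}}

```text
clock: 9.55
tcp_pos: [0.4794, 0.1863, 0.0531]
eef_rot: [-176.7, -0.6, 5.0]
ft_force: [-0.8, -0.8, -0.6]
grip_width: 0.3
```

```bash
python3 - <<'E'
from h import *
delta2([.478,.1856,.035],5,3.3)
E
```

```text
turn [-0.05  0.3  -0.01] shift [-0.0014 -0.0007 -0.0181] t 9.55 F [-0.8 -0.8 -0.6]
```

Call:
{"op": "move_arm", "data": {
  "series": [
    [[0,0.3,0],[-0.0017,-0.0008,-0.003],0.02],
    [[0,0,0],[-0.0003,0,-0.003],0.02]
  ]
}}

```text
clock: 9.75
tcp_pos: [0.478, 0.1864, 0.0481]
eef_rot: [-176.5, -0.4, 5.0]
ft_force: [-3.0, 1.2, 11.7]
grip_width: 0.298
```

```bash
python3 - <<'E'
from h import *
delta2([.478,.1856,.035],5,3.3)
E
```

```text
turn [-0.18  0.09 -0.02] shift [-0.     -0.0008 -0.0131] t 9.75 F [-3.   1.2 11.7]
```

Call:
{"op": "move_arm", "data": {
  "series": [
    [[0,0,0],[-0.0015,0,0.0015],0.02],
    [[0,0,0],[0,0,0],0.02]
  ]
}}

```text
clock: 9.95
tcp_pos: [0.4765, 0.1865, 0.0497]
eef_rot: [-176.5, -0.4, 5.0]
ft_force: [-0.5, 0.0, -0.9]
grip_width: 0.307
```

```bash
python3 - <<'E'
from h import *
delta2([.478,.1856,.035],5,3.3);c=snap('wrist','w13')
im=cv2.imread('pics/w13.png');o=get_obs()['tcp_pos'];st()
cv2.imwrite('pics/w13a.png',cv2.resize(im[240:370,100:460],None,fx=2.2,fy=2.2,interpolation=cv2.INTER_CUBIC))
E
```

```text
turn [-0.19  0.1  -0.02] shift [ 0.0015 -0.0009 -0.0147] t 9.95 F [-0.5  0.  -0.9]
{'clock': 10.0, 'q': [19.4325, 23.1157, -15.9648, 49.6624, 3.2568, 104.4437], 'tcp_pos': [0.4765, 0.1864, 0.0495], 'eef_rot': [-176.5328, -0.4056, 5.0122], 'ft_force': [0.2853, 0.7999, 0.2545], 'ft_torque': [-0.0588, 0.0427, -0.0035], 'grip_width': 0.2989}
```

View pics/w13a.png

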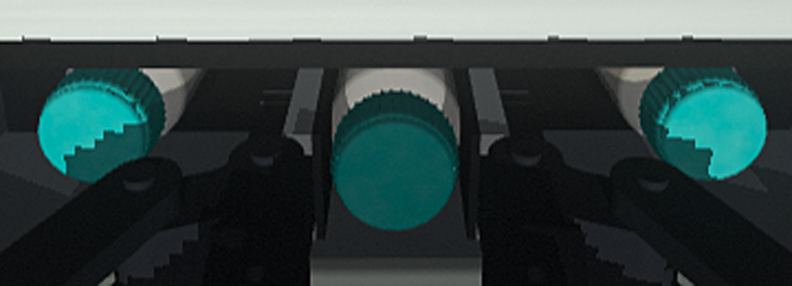

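```bash
python3 - <<'E'
from h import *
c=load('w13')
for z in (.066,.068,.070):
  a=back(c,100+93/2.2,240+133/2.2,z);b=back(c,100+712/2.2,240+131/2.2,z);print(z,a,b,(a+b)/2,np.linalg.norm(a-b))
for z in (.080,.083,.086): print(back(c,100+394/2.2,240+173/2.2,z))
c=load('w7b')
for z in (.066,.068,.070):
  a=back(c,188.5,219.5,z);b=back(c,362.5,219.5,z);print(z,(a+b)/2,np.linalg.norm(a-b))
c=load('w5')
for z in (.066,.068,.070):
  a=back(c,215,100.4,z);b=back(c,360.4,99.6,z);print(z,(a+b)/2,np.linalg.norm(a-b))
E
```

```text
0.066 [0.41561415 0.17822853 0.066     ] [0.54124616 0.18913764 0.066     ] [0.47843016 0.18368308 0.066     ] 0.12610476706587834
0.068 [0.416437  0.1794922 0.068    ] [0.54014411 0.19023417 0.068     ] [0.47829055 0.18486318 0.068     ] 0.12417261927799608
0.07 [0.41725985 0.18075587 0.07      ] [0.53904206 0.19133069 0.07      ] [0.47815095 0.18604328 0.07      ] 0.1222404714901138
[0.47651062 0.18333389 0.08      ]
[0.47632547 0.18532568 0.083     ]
[0.47614033 0.18731748 0.086     ]
0.066 [0.4780347  0.18437335 0.066     ] 0.12446990496487577
0.068 [0.47798742 0.1851139  0.068     ] 0.12333390448013734
0.07 [0.47794015 0.18585446 0.07      ] 0.12219790399539891
0.066 [0.47849883 0.18490199 0.066     ] 0.12378126740802167
0.068 [0.4784437  0.18490773 0.068     ] 0.12293711685181134
0.07 [0.47838857 0.18491347 0.07      ] 0.12209296629560096
```

Call:
{"op": "move_arm", "data": {
  "series": [
    [[-0.2,0.2,0],[0.0018,-0.0014,0.002],0.02],
    [[0,0,0],[0,0,-0.003],0.02],
    [[0,0,0],[0,0,0],0.02]
  ]
}}

```text
clock: 10.3
tcp_pos: [0.4789, 0.1851, 0.049]
eef_rot: [-176.7, -0.2, 5.0]
ft_force: [-1.5, -0.0, 3.6]
grip_width: 0.3
```

```bash
python3 - <<'E'
from h import *
delta2([.4783,.1851,.035],5,3.3)
E
```

```text
turn [-0.01 -0.08 -0.02] shift [-0.0006 -0.     -0.014 ] t 10.3 F [-1.5 -0.   3.6]
```

Call:
{"op": "move_arm", "data": {
  "series": [
    [[0,0,0],[-0.0014,0,0.0005],0.02],
    [[0,0,0],[0,0,-0.003],0.02],
    [[0,0,0],[0,0,0],0.02]
  ]
}}

```text
clock: 10.6
tcp_pos: [0.478, 0.1865, 0.0482]
eef_rot: [-176.5, -0.3, 5.0]
ft_force: [0.2, -1.1, 1.4]
grip_width: 0.3
```

```bash
python3 - <<'E'
from h import *
delta2([.4783,.1851,.035],5,3.3);snap('wrist','w14');c=snap('top','t14');c=snap('scene','s14');
im=cv2.imread('pics/s14.png')
a=cv2.resize(im[200:300,180:300],None,fx=5,fy=5,interpolation=cv2.INTER_CUBIC)
cv2.imwrite('pics/s14a.png',a)
E
```

```text
turn [-0.22  0.01 -0.03] shift [ 0.0003 -0.0014 -0.0132] t 10.6 F [ 0.2 -1.1  1.4]
```

View pics/s14a.png

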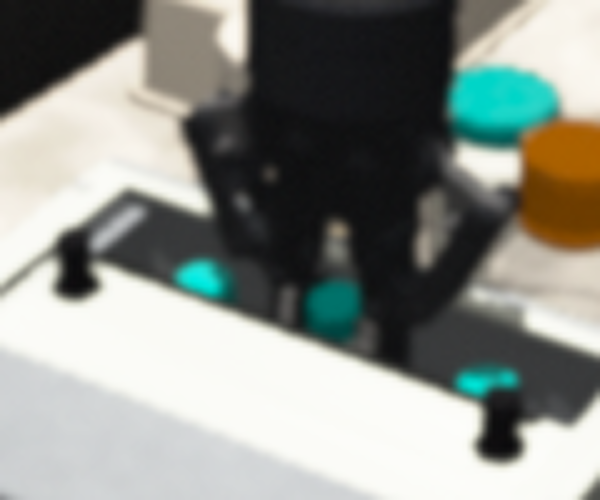

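View pics/w14.png

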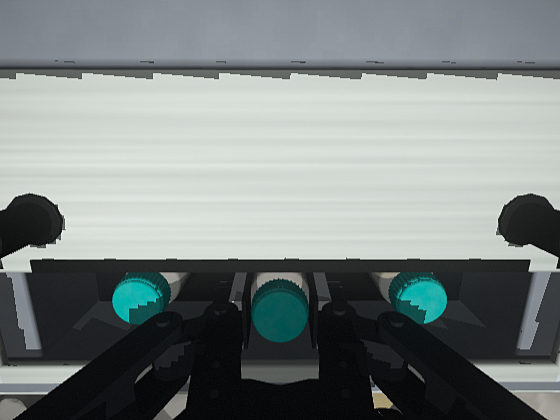

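Call:
{"op": "move_arm", "data": {
  "series": [
    [[-0.2,0,0],[0.0003,0.0015,0.002],0.02],
    [[0,0,0],[0,0,-0.003],0.02],
    [[0,0,0],[0,0,-0.002],0.02]
  ]
}}

```text
clock: 11.05
tcp_pos: [0.4781, 0.1879, 0.0439]
eef_rot: [-176.7, -0.2, 5.0]
ft_force: [-0.3, -0.1, 0.1]
grip_width: 0.302
```

```bash
python3 - <<'E'
from h import *
delta2([.4783,.188,.035],5,3.3);st()
E
```

```text
turn [ 0.03 -0.04 -0.03] shift [ 0.0002  0.0001 -0.0089] t 11.05 F [-0.3 -0.1  0.1]
{'clock': 11.05, 'q': [19.6247, 23.8558, -15.7942, 49.2892, 3.0925, 104.6254], 'tcp_pos': [0.4781, 0.1879, 0.0439], 'eef_rot': [-176.74, -0.246, 5.0209], 'ft_force': [-0.2525, -0.0939, 0.0714], 'ft_torque': [-0.0063, -0.03, 0.0383], 'grip_width': 0.302}
```

Going in freely now. Continue down.

Call:
{"op": "move_arm", "data": {
  "series": [
    [[0,0,0],[0,0,-0.004],0.02],
    [[0,0,0],[0,0,-0.003],0.02],
    [[0,0,0],[0,0,0],0.02]
  ]
}}

```text
clock: 11.35
tcp_pos: [0.4775, 0.1877, 0.0349]
eef_rot: [-176.8, -0.1, 5.0]
ft_force: [0.7, 0.3, -0.0]
grip_width: 0.301
```

```bash
python3 - <<'E'
from h import *
delta2([.4783,.188,.035],5,3.3);st();c=snap('wrist','w15')
im=cv2.imread('pics/w15.png')
cv2.imwrite('pics/w15a.png',cv2.resize(im[240:390,80:480],None,fx=2,fy=2,interpolation=cv2.INTER_CUBIC))
E
```

```text
turn [ 0.06 -0.15 -0.03] shift [0.0008 0.0003 0.0001] t 11.35 F [ 0.7  0.3 -0. ]
{'clock': 11.35, 'q': [19.627, 24.5457, -16.3342, 48.1713, 3.1069, 104.6251], 'tcp_pos': [0.4775, 0.1877, 0.0349], 'eef_rot': [-176.7543, -0.1341, 5.0238], 'ft_force': [0.7252, 0.3021, -0.0167], 'ft_torque': [0.1125, -0.032, 0.01], 'grip_width': 0.3011}
```

View pics/w15a.png

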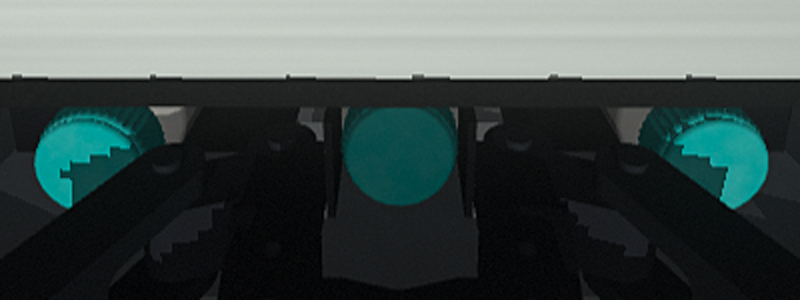

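Call:
{"op": "move_arm", "data": {
  "series": [
    [[0,0,0],[0,0,-0.0015],0.02],
    [[0,0,0],[0,0,0],0.02]
  ]
}}

```text
clock: 11.6
tcp_pos: [0.4775, 0.1877, 0.0334]
eef_rot: [-176.8, -0.1, 5.0]
ft_force: [0.4, 0.4, -0.2]
grip_width: 0.298
```

Call:
{"op": "move_arm", "data": {
  "series": [
    [[0,0,0],[0,0,-0.0015],0.02],
    [[0,0,0],[0,0,0],0.02]
  ]
}}

```text
clock: 11.8
tcp_pos: [0.4778, 0.1877, 0.0329]
eef_rot: [-176.8, -0.2, 5.0]
ft_force: [-0.2, 0.7, 0.0]
grip_width: 0.299
```

Call:
{"op": "move_arm", "data": {
  "series": [
    [[0,0,0],[0,0,0],0.032],
    [[0,0,0],[0,0,0],0.038],
    [[0,0,0],[0,0,0],0.042],
    [[0,0,0],[0,0,0],0.042],
    [[0,0,0],[0,0,0],0.042]
  ]
}}

```text
clock: 12.3
tcp_pos: [0.4778, 0.1872, 0.0328]
eef_rot: [-176.8, -0.2, 5.0]
ft_force: [0.1, -0.5, 0.4]
grip_width: 0.489
```

```bash
python3 - <<'E'
from h import *
st();c=snap('wrist','w16')
im=cv2.imread('pics/w16.png')
cv2.imwrite('pics/w16a.png',cv2.resize(im[240:390,80:480],None,fx=2,fy=2,interpolation=cv2.INTER_CUBIC))
E
```

```text
{'clock': 12.3, 'q': [19.5991, 24.697, -16.4854, 47.8249, 3.0411, 104.6244], 'tcp_pos': [0.4778, 0.1872, 0.0328], 'eef_rot': [-176.8069, -0.1931, 4.9956], 'ft_force': [0.0577, -0.4879, 0.3836], 'ft_torque': [-0.1192, -0.0336, -0.0104], 'grip_width': 0.4894}
```

View pics/w16a.png

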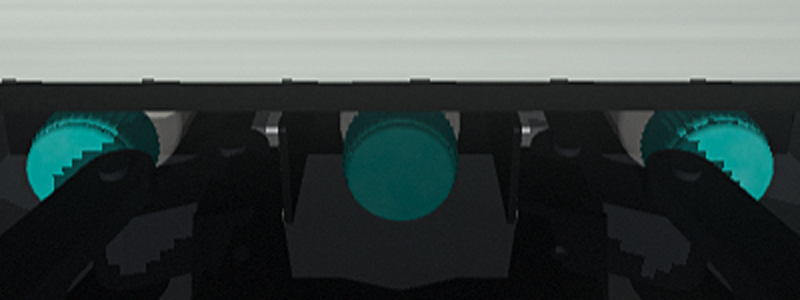

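Released: the cap now sits level with its neighbours. Raise and inspect.

Call:
{"op": "move_arm", "data": {
  "series": [
    [[0,0,0],[0,0,0.01],0.042],
    [[0,0,0],[0,0,0.03],0.042],
    [[0,0,0],[0,0,0.04],0.042],
    [[-3,0,0],[0,-0.03,0.045],0.042],
    [[0,0,0],[0,-0.04,0.04],0.042],
    [[0,0,0],[0,-0.02,0.02],0.042],
    [[0,0,0],[0,0,0],0.042]
  ]
}}

```text
clock: 13.05
tcp_pos: [0.4755, 0.1017, 0.2187]
eef_rot: [180.0, 0.1, 5.1]
ft_force: [0.6, -0.6, -0.2]
grip_width: 0.491
```

```bash
python3 - <<'E'
from h import *
st();c=snap('wrist','w17')
E
```

```text
{'clock': 13.05, 'q': [12.0857, 12.6344, -3.1027, 74.3462, -0.0197, 96.9531], 'tcp_pos': [0.4755, 0.1017, 0.2187], 'eef_rot': [179.9703, 0.0804, 5.1326], 'ft_force': [0.5981, -0.564, -0.1927], 'ft_torque': [-0.0121, 0.0506, 0.0142], 'grip_width': 0.4909}
```

View pics/w17.png

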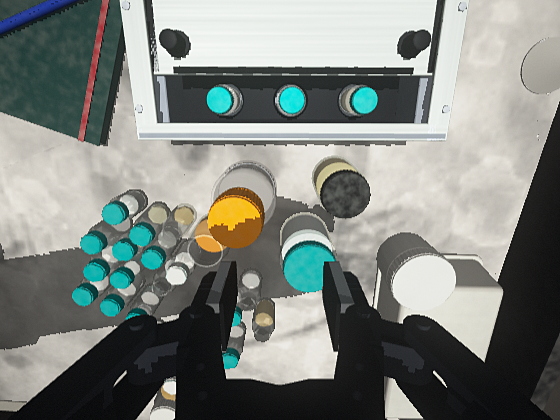

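Call:
{"op": "move_arm", "data": {
  "series": [
    [[0,0,0],[-0.03,0.046,0],0.0],
    [[0,0,0],[-0.03,0.046,0],0.0],
    [[0,0,0],[-0.032,0.046,0],0.0],
    [[0,0,0],[0,0,-0.03],0.0],
    [[0,0,0],[0,0,-0.03],0.0],
    [[0,0,0],[0,0,-0.01],0.0],
    [[0,0,0],[0,0,0],0.0]
  ]
}}

```text
clock: 13.8
tcp_pos: [0.3817, 0.2376, 0.1402]
eef_rot: [-180.0, 0.5, 5.4]
ft_force: [0.6, -0.2, 0.3]
grip_width: 0.001
```

```bash
python3 - <<'E'
from h import *
st();delta([.384,.240,.09],5);c=snap('wrist','w18');snap('top','t18');snap('scene','s18')
st()
im=cv2.imread('pics/s18.png')
cv2.imwrite('pics/s18a.png',cv2.resize(im[200:330,150:330],None,fx=4,fy=4,interpolation=cv2.INTER_CUBIC))
E
```

```text
{'clock': 13.8, 'q': [31.7224, 12.1885, -15.996, 62.289, 0.2617, 116.3699], 'tcp_pos': [0.3817, 0.2376, 0.1402], 'eef_rot': [-179.9759, 0.5406, 5.3515], 'ft_force': [0.5512, -0.221, 0.3108], 'ft_torque': [-0.0054, 0.0028, 0.0016], 'grip_width': 0.0009}
turn [ 0.02 -0.54 -0.35] shift [ 0.0023  0.0024 -0.0502]
{'clock': 13.95, 'q': [31.6215, 12.0543, -15.7575, 62.3516, 0.2496, 116.3576], 'tcp_pos': [0.384, 0.238, 0.1427], 'eef_rot': [-179.8489, 0.2573, 5.2638], 'ft_force': [-0.2368, 0.4512, -0.1335], 'ft_torque': [-0.0341, -0.0616, -0.011], 'grip_width': -0.0005}
```

View pics/w18.png

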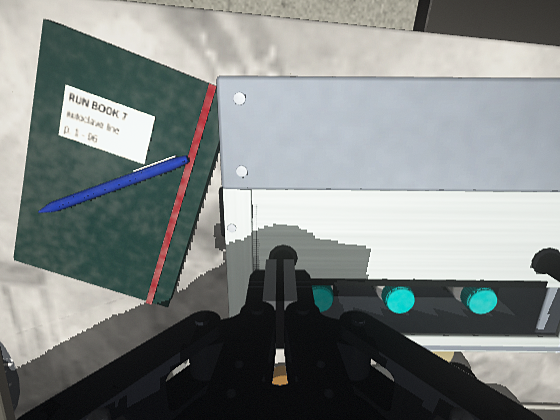

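View pics/s18a.png

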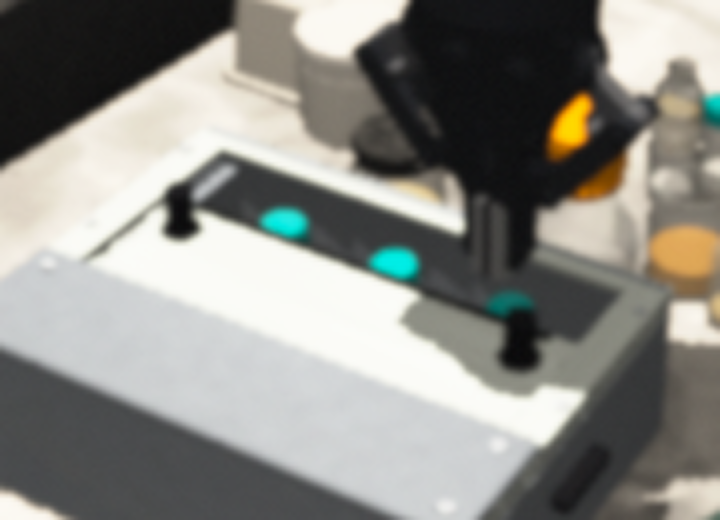

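```bash
python3 - <<'E'
from h import *
c=load('w18')
im=cv2.imread('pics/w18.png')
cv2.imwrite('pics/w18a.png',cv2.resize(im[210:330,220:350],None,fx=5,fy=5,interpolation=cv2.INTER_CUBIC))
for z in (.08,.092,.104): print(z,back(c,283,250,z), back(c,283,243,z), back(c,546,262,z))
print(proj(c,[[.384,.238,.1427],[.384,.238,.09],[.384,.24,.09]]))
E
```

```text
0.08 [0.38482018 0.22364285 0.08      ] [0.38432112 0.22884401 0.08      ] [0.56497755 0.23215479 0.08      ]
0.092 [0.38427667 0.22939861 0.092     ] [0.3838072  0.23429134 0.092     ] [0.55375076 0.2374058  0.092     ]
0.104 [0.38373316 0.23515437 0.104     ] [0.38329329 0.23973868 0.104     ] [0.54252397 0.24265681 0.104     ]
[[284.04651852 279.53953825]
 [283.8562991  236.4440198 ]
 [284.15857076 233.56842753]]
```

View pics/w18a.png

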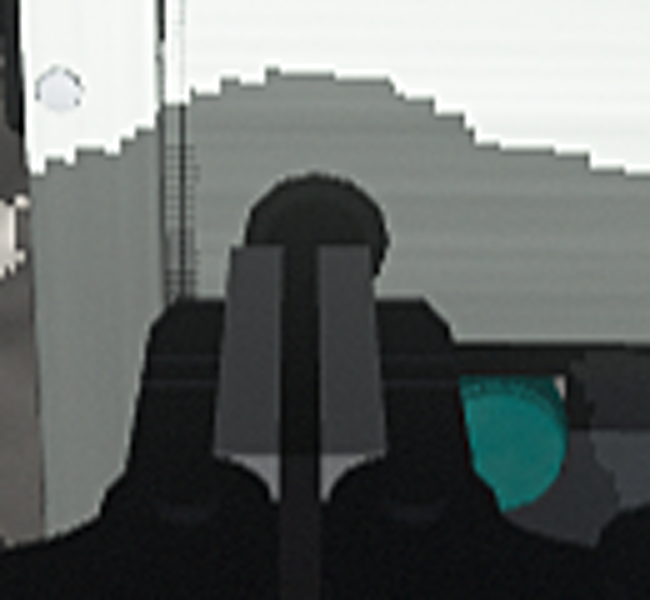

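Call:
{"op": "move_arm", "data": {
  "series": [
    [[0,-0.3,-0.3],[0.001,0.003,-0.025],0.0],
    [[0,0,0],[0,0,-0.018],0.0],
    [[0,0,0],[0,0,-0.006],0.0],
    [[0,0,0],[0,0,0],0.0]
  ]
}}

```text
clock: 14.35
tcp_pos: [0.3909, 0.2425, 0.0981]
eef_rot: [-179.6, -0.7, 4.7]
ft_force: [0.2, -0.9, -0.2]
grip_width: -0.003
```

```bash
cat >> h.py <<'E'
BO=np.array([.4736,.2387]); BX=np.array([-.0872,.9962]); BY=np.array([-.9962,-.0872])
def bs():
    o=get_obs(); d=np.array(o['tcp_pos'][:2])-BO; F=np.array(o['ft_force'])
    print('t',o['clock'],'box xy mm',np.round([d@BX*1000,d@BY*1000],1),'z',round(o['tcp_pos'][2],4),'Fx',round(F[:2]@BX,1),'Fy',round(F[:2]@BY,1),'Fz',round(F[2],1),'rot',np.round(o['eef_rot'],1))
E
python3 - <<'E'
from h import *
bs();delta([.384,.240,.09],5)
E
```

```text
t 14.35 box xy mm [11.  82.1] z 0.0981 Fx -0.9 Fy -0.1 Fz -0.2 rot [-179.6   -0.7    4.7]
turn [-0.5   0.65  0.3 ] shift [-0.0069 -0.0025 -0.0081]
```

Call:
{"op": "move_arm", "data": {
  "series": [
    [[-0.5,0.7,0.3],[-0.006,-0.001,-0.003],0.0],
    [[0,0,0],[0,0,-0.003],0.0],
    [[0,0,0],[0,0,0],0.0]
  ]
}}

```text
clock: 14.65
tcp_pos: [0.3865, 0.2421, 0.0945]
eef_rot: [-179.9, -0.1, 4.9]
ft_force: [0.1, 0.6, 0.4]
grip_width: -0.005
```

```bash
python3 - <<'E'
from h import *
bs();delta([.384,.240,.09],5)
E
```

```text
t 14.65 box xy mm [11.  86.5] z 0.0945 Fx 0.6 Fy -0.2 Fz 0.4 rot [-1.799e+02 -1.000e-01  4.900e+00]
turn [-0.11  0.12  0.06] shift [-0.0025 -0.0021 -0.0045]
```

Call:
{"op": "move_arm", "data": {
  "series": [
    [[0,0,0],[-0.001,-0.003,-0.003],0.0],
    [[0,0,0],[0,-0.003,-0.001],0.0],
    [[0,0,0],[0,-0.003,0],0.0]
  ]
}}

```text
clock: 14.95
tcp_pos: [0.3862, 0.2338, 0.0912]
eef_rot: [-179.8, -0.3, 5.0]
ft_force: [0.2, 1.9, -1.9]
grip_width: 0.0
```

```bash
python3 - <<'E'
from h import *
bs()
E
```

```text
t 14.95 box xy mm [ 2.8 87.5] z 0.0912 Fx 1.9 Fy -0.4 Fz -1.9 rot [-179.8   -0.3    5. ]
```

Call:
{"op": "move_arm", "data": {
  "series": [
    [[0,0,0],[0,-0.003,0],0.0],
    [[0,0,0],[0,-0.003,0],0.0]
  ]
}}

```text
clock: 15.15
tcp_pos: [0.3866, 0.2285, 0.0913]
eef_rot: [-179.6, -0.3, 5.0]
ft_force: [1.0, 3.3, -3.1]
grip_width: -0.002
```

```bash
python3 - <<'E'
from h import *
bs()
E
```

```text
t 15.15 box xy mm [-2.6 87.5] z 0.0913 Fx 3.2 Fy -1.3 Fz -3.1 rot [-179.6   -0.3    5. ]
```

Call:
{"op": "move_arm", "data": {
  "series": [
    [[-0.2,0,0],[0,-0.003,0],0.0],
    [[0,0,0],[0,-0.003,0],0.0]
  ]
}}

```text
clock: 15.35
tcp_pos: [0.387, 0.2258, 0.0916]
eef_rot: [-179.3, -0.3, 5.1]
ft_force: [-0.1, 12.2, -5.3]
grip_width: 0.002
```

```bash
python3 - <<'E'
from h import *
bs()
E
```

```text
t 15.35 box xy mm [-5.3 87.4] z 0.0916 Fx 12.1 Fy -1.0 Fz -5.3 rot [-179.3   -0.3    5.1]
```

Call:
{"op": "move_arm", "data": {
  "series": [
    [[-0.7,0.3,0],[-0.001,0.014,0],0.0],
    [[0,0,0],[0.044,0.004,0],0.0],
    [[0,0,0],[0.044,0.004,0],0.0],
    [[0,0,0],[0.044,0.004,0],0.0],
    [[0,0,0],[0.044,0.004,0],0.0],
    [[0,0,0],[0,0,0],0.0]
  ]
}}

```text
clock: 15.95
tcp_pos: [0.5644, 0.2512, 0.09]
eef_rot: [179.4, 0.4, 5.2]
ft_force: [-0.5, 0.3, -0.2]
grip_width: 0.001
```

```bash
python3 - <<'E'
from h import *
bs();delta([.58,.2485,.09],5)
E
```

```text
t 15.95 box xy mm [  4.6 -91.5] z 0.09 Fx 0.3 Fy 0.5 Fz -0.2 rot [179.4   0.4   5.2]
turn [ 0.59 -0.34 -0.19] shift [ 0.0156 -0.0027  0.    ]
```

Call:
{"op": "move_arm", "data": {
  "series": [
    [[0.6,-0.3,-0.2],[0,-0.003,0.001],0.0],
    [[0,0,0],[0,-0.003,0],0.0],
    [[0,0,0],[0,-0.003,0],0.0],
    [[0,0,0],[0,-0.003,0],0.0]
  ]
}}

```text
clock: 16.35
tcp_pos: [0.5623, 0.2395, 0.0905]
eef_rot: [-179.8, 0.1, 5.1]
ft_force: [1.7, 4.2, -0.7]
grip_width: -0.004
```

```bash
python3 - <<'E'
from h import *
bs()
E
```

```text
t 16.35 box xy mm [ -6.9 -88.4] z 0.0905 Fx 4.0 Fy -2.0 Fz -0.7 rot [-1.798e+02  1.000e-01  5.100e+00]
```

Call:
{"op": "move_arm", "data": {
  "series": [
    [[-0.2,0,0],[0,-0.003,0],0.0],
    [[0,0,0],[0.0003,-0.003,0],0.0]
  ]
}}

```text
clock: 16.55
tcp_pos: [0.5615, 0.2333, 0.0914]
eef_rot: [-179.9, 0.1, 5.1]
ft_force: [1.6, 4.6, -3.1]
grip_width: 0.002
```

```bash
python3 - <<'E'
from h import *
bs()
E
```

```text
t 16.55 box xy mm [-13.1 -87.1] z 0.0914 Fx 4.5 Fy -2.0 Fz -3.1 rot [-1.799e+02  1.000e-01  5.100e+00]
```

Call:
{"op": "move_arm", "data": {
  "series": [
    [[0,0,0],[0.0005,-0.003,0],0.0],
    [[0,0,0],[0.0005,-0.0025,0],0.0]
  ]
}}

```text
clock: 16.75
tcp_pos: [0.5616, 0.2317, 0.0916]
eef_rot: [-179.4, 0.1, 5.3]
ft_force: [0.7, 11.4, -3.9]
grip_width: 0.001
```

```bash
python3 - <<'E'
from h import *
bs()
E
```

```text
t 16.75 box xy mm [-14.6 -87.1] z 0.0916 Fx 11.3 Fy -1.7 Fz -3.9 rot [-1.794e+02  1.000e-01  5.300e+00]
```

Call:
{"op": "move_arm", "data": {
  "series": [
    [[-0.6,0,-0.2],[-0.001,0.018,-0.001],0.0],
    [[0,0,0],[-0.044,-0.004,0],0.0],
    [[0,0,0],[-0.044,-0.004,0],0.0],
    [[0,0,0],[-0.044,-0.004,0],0.0],
    [[0,0,0],[-0.044,-0.004,0],0.0],
    [[0,0,0],[0,0,0],0.0]
  ]
}}

```text
clock: 17.35
tcp_pos: [0.3738, 0.224, 0.0847]
eef_rot: [179.1, 1.0, 4.8]
ft_force: [0.4, -0.7, -0.0]
grip_width: 0.002
```

```bash
python3 - <<'E'
from h import *
bs();delta([.384,.2345,.091],5)
E
```

```text
t 17.35 box xy mm [ -6.  100.7] z 0.0847 Fx -0.7 Fy -0.4 Fz -0.0 rot [179.1   1.    4.8]
turn [ 1.02 -0.87  0.2 ] shift [0.0102 0.0105 0.0063]
```

Call:
{"op": "move_arm", "data": {
  "series": [
    [[1.0,-0.9,0.2],[0.01,0.007,0.007],0.0],
    [[0,0,0],[0,0,0],0.0]
  ]
}}

```text
clock: 17.55
tcp_pos: [0.3837, 0.23, 0.0929]
eef_rot: [179.9, -0.1, 5.0]
ft_force: [-0.3, 1.2, 0.2]
grip_width: 0.005
```

```bash
python3 - <<'E'
from h import *
bs();snap('wrist','w19')
E
```

```text
t 17.55 box xy mm [-0.8 90.3] z 0.0929 Fx 1.2 Fy 0.2 Fz 0.2 rot [ 1.799e+02 -1.000e-01  5.000e+00]
```

View pics/w19.png

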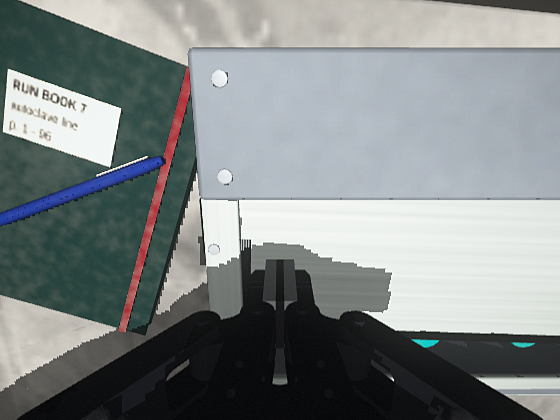

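Post is hidden under the finger, gripper behind it. Pull left.

Call:
{"op": "move_arm", "data": {
  "series": [
    [[0,0,0],[0.0003,-0.003,-0.001],0.0],
    [[0,0,0],[0.0003,-0.003,0],0.0],
    [[0,0,0],[0.0003,-0.003,0],0.0],
    [[0,0,0],[0.0003,-0.003,0],0.0],
    [[0,0,0],[0.0003,-0.003,0],0.0]
  ]
}}

```text
clock: 18.1
tcp_pos: [0.3874, 0.218, 0.092]
eef_rot: [-179.5, -0.0, 5.0]
ft_force: [-2.2, 4.6, 0.7]
grip_width: 0.0
```

```bash
python3 - <<'E'
from h import *
bs()
E
```

```text
t 18.1 box xy mm [-13.1  87.7] z 0.092 Fx 4.8 Fy 1.8 Fz 0.7 rot [-179.5   -0.     5. ]
```

Call:
{"op": "move_arm", "data": {
  "series": [
    [[-0.4,0,0],[0,-0.003,0],0.0],
    [[0,0,0],[0,-0.003,0],0.0],
    [[0,0,0],[0,-0.003,0],0.0]
  ]
}}

```text
clock: 18.4
tcp_pos: [0.3879, 0.2093, 0.0919]
eef_rot: [-179.8, 0.0, 5.0]
ft_force: [-1.9, 3.4, 1.2]
grip_width: -0.001
```

```bash
python3 - <<'E'
from h import *
bs()
E
```

```text
t 18.4 box xy mm [-21.8  87.9] z 0.0919 Fx 3.6 Fy 1.6 Fz 1.2 rot [-179.8    0.     5. ]
```

Call:
{"op": "move_arm", "data": {
  "series": [
    [[-0.2,0,0],[0,-0.003,0],0.0],
    [[0,0,0],[0,-0.0025,0],0.0]
  ]
}}

```text
clock: 18.6
tcp_pos: [0.388, 0.2073, 0.0922]
eef_rot: [-179.5, 0.0, 5.1]
ft_force: [-2.0, 12.0, -3.4]
grip_width: 0.0
```

```bash
python3 - <<'E'
from h import *
bs()
E
```

```text
t 18.6 box xy mm [-23.8  88. ] z 0.0922 Fx 12.1 Fy 0.9 Fz -3.4 rot [-179.5    0.     5.1]
```

Call:
{"op": "move_arm", "data": {
  "series": [
    [[-0.5,0,-0.1],[-0.001,0.018,0],0.0],
    [[0,0,0],[0.044,0.004,0],0.0],
    [[0,0,0],[0.044,0.004,0],0.0],
    [[0,0,0],[0.044,0.004,0],0.0],
    [[0,0,0],[0.044,0.004,0],0.0],
    [[0,0,0],[0,0,0],0.0]
  ]
}}

```text
clock: 19.2
tcp_pos: [0.5677, 0.2337, 0.0896]
eef_rot: [179.0, 0.1, 5.0]
ft_force: [-0.2, -1.4, -0.2]
grip_width: 0.002
```

```bash
python3 - <<'E'
from h import *
bs();delta([.562,.2385,.091],5)
E
```

```text
t 19.2 box xy mm [-13.2 -93.3] z 0.0896 Fx -1.4 Fy 0.3 Fz -0.2 rot [1.79e+02 1.00e-01 5.00e+00]
turn [ 1.04 -0.06  0.02] shift [-0.0057  0.0048  0.0014]
```

Call:
{"op": "move_arm", "data": {
  "series": [
    [[1.0,0,0],[-0.004,0.001,0.001],0.0],
    [[0,0,0],[0,-0.003,0],0.0],
    [[0,0,0],[0,-0.003,0],0.0],
    [[0,0,0],[0.0003,-0.003,0],0.0]
  ]
}}

```text
clock: 19.6
tcp_pos: [0.5615, 0.2239, 0.0896]
eef_rot: [180.0, 0.2, 5.0]
ft_force: [1.2, 1.9, -1.8]
grip_width: 0.005
```

```bash
python3 - <<'E'
from h import *
bs()
E
```

```text
t 19.6 box xy mm [-22.4 -86.3] z 0.0896 Fx 1.8 Fy -1.4 Fz -1.8 rot [180.    0.2   5. ]
```

Call:
{"op": "move_arm", "data": {
  "series": [
    [[0,0,0],[0.0008,-0.003,0.0005],0.0],
    [[0,0,0],[0.0005,-0.003,0],0.0],
    [[0,0,0],[0.0005,-0.003,0],0.0]
  ]
}}

```text
clock: 19.9
tcp_pos: [0.5613, 0.2147, 0.0911]
eef_rot: [180.0, 0.2, 5.1]
ft_force: [0.7, 2.8, -2.6]
grip_width: -0.001
```

```bash
python3 - <<'E'
from h import *
bs()
E
```

```text
t 19.9 box xy mm [-31.5 -85.3] z 0.0911 Fx 2.7 Fy -1.0 Fz -2.6 rot [180.    0.2   5.1]
```

Call:
{"op": "move_arm", "data": {
  "series": [
    [[0,0,0],[0.0008,-0.0025,0],0.0],
    [[0,0,0],[0.0005,-0.002,0],0.0]
  ]
}}

```text
clock: 20.1
tcp_pos: [0.5614, 0.2136, 0.0911]
eef_rot: [-179.5, 0.3, 5.2]
ft_force: [-1.2, 8.7, -2.3]
grip_width: -0.0
```

```bash
python3 - <<'E'
from h import *
bs()
E
```

```text
t 20.1 box xy mm [-32.6 -85.3] z 0.0911 Fx 8.8 Fy 0.4 Fz -2.3 rot [-179.5    0.3    5.2]
```

Call:
{"op": "move_arm", "data": {
  "series": [
    [[-0.5,-0.3,-0.2],[-0.001,0.018,0.002],0.0],
    [[0,0,0],[-0.042,-0.003,0.001],0.0],
    [[0,0,0],[-0.042,-0.003,0.001],0.0],
    [[0,0,0],[-0.042,-0.003,0.001],0.0],
    [[0,0,0],[-0.042,-0.002,0],0.0],
    [[0,0,0],[0,0,0],0.0]
  ]
}}

```text
clock: 20.7
tcp_pos: [0.3856, 0.2133, 0.093]
eef_rot: [179.2, 0.3, 4.8]
ft_force: [0.2, -0.2, -0.0]
grip_width: -0.001
```

```bash
python3 - <<'E'
from h import *
bs();delta([.3855,.213,.091],5)
E
```

```text
t 20.7 box xy mm [-17.7  89.8] z 0.093 Fx -0.2 Fy -0.2 Fz -0.0 rot [179.2   0.3   4.8]
turn [ 0.79 -0.28  0.24] shift [-0.0001 -0.0003 -0.002 ]
```

Call:
{"op": "move_arm", "data": {
  "series": [
    [[0.8,-0.3,0.2],[0.0003,-0.003,-0.001],0.0],
    [[0,0,0],[0.0003,-0.003,0],0.0],
    [[0,0,0],[0.0003,-0.003,0],0.0],
    [[0,0,0],[0.0003,-0.003,0],0.0],
    [[0,0,0],[0,-0.003,0],0.0]
  ]
}}

```text
clock: 21.2
tcp_pos: [0.389, 0.1983, 0.0931]
eef_rot: [-179.7, -0.1, 4.9]
ft_force: [-1.9, 3.5, -0.5]
grip_width: -0.001
```

```bash
python3 - <<'E'
from h import *
bs()
E
```

```text
t 21.2 box xy mm [-32.9  87.8] z 0.0931 Fx 3.6 Fy 1.6 Fz -0.5 rot [-1.797e+02 -1.000e-01  4.900e+00]
```

Call:
{"op": "move_arm", "data": {
  "series": [
    [[-0.3,0,0],[0,-0.0025,0],0.0],
    [[0,0,0],[0,-0.0025,0],0.0]
  ]
}}

```text
clock: 21.4
tcp_pos: [0.3892, 0.1938, 0.093]
eef_rot: [-179.9, -0.0, 4.9]
ft_force: [-3.5, 5.4, 1.1]
grip_width: 0.002
```

```bash
python3 - <<'E'
from h import *
bs()
E
```

```text
t 21.4 box xy mm [-37.4  88. ] z 0.093 Fx 5.7 Fy 3.0 Fz 1.1 rot [-179.9   -0.     4.9]
```

Call:
{"op": "move_arm", "data": {
  "series": [
    [[0,0,0],[0,-0.0025,0],0.0]
  ]
}}

```text
clock: 21.5
tcp_pos: [0.3892, 0.1929, 0.0932]
eef_rot: [-179.6, 0.0, 5.0]
ft_force: [-3.7, 11.6, -1.4]
grip_width: 0.001
```

```bash
python3 - <<'E'
from h import *
bs()
E
```

```text
t 21.5 box xy mm [-38.2  88.1] z 0.0932 Fx 11.9 Fy 2.7 Fz -1.4 rot [-179.6    0.     5. ]
```

Call:
{"op": "move_arm", "data": {
  "series": [
    [[-0.4,0,0],[-0.001,0.018,-0.001],0.0],
    [[0,0,0],[0.044,0.004,0],0.0],
    [[0,0,0],[0.044,0.005,0],0.0],
    [[0,0,0],[0.043,0.005,0],0.0],
    [[0,0,0],[0.043,0.005,0],0.0],
    [[0,0,0],[0,0,0],0.0]
  ]
}}

```text
clock: 22.1
tcp_pos: [0.5707, 0.2256, 0.0904]
eef_rot: [179.1, -0.2, 5.0]
ft_force: [-0.4, 0.2, -0.5]
grip_width: -0.001
```

```bash
python3 - <<'E'
from h import *
bs();delta([.5645,.2195,.091],5)
E
```

```text
t 22.1 box xy mm [-21.5 -95.6] z 0.0904 Fx 0.2 Fy 0.3 Fz -0.5 rot [179.1  -0.2   5. ]
turn [0.83 0.26 0.05] shift [-0.0062 -0.0061  0.0006]
```

Call:
{"op": "move_arm", "data": {
  "series": [
    [[0.8,0.2,0],[-0.005,-0.005,0.001],0.0],
    [[0,0,0],[0,-0.003,0],0.0],
    [[0,0,0],[0.0004,-0.003,0],0.0],
    [[0,0,0],[0.0004,-0.003,0],0.0],
    [[0,0,0],[0.0005,-0.003,0],0.0]
  ]
}}

```text
clock: 22.6
tcp_pos: [0.564, 0.2078, 0.0903]
eef_rot: [-179.8, 0.1, 5.0]
ft_force: [0.7, 11.3, -6.0]
grip_width: -0.001
```

```bash
python3 - <<'E'
from h import *
bs()
E
```

```text
t 22.6 box xy mm [-38.7 -87.4] z 0.0903 Fx 11.2 Fy -1.7 Fz -6.0 rot [-1.798e+02  1.000e-01  5.000e+00]
```

Call:
{"op": "move_arm", "data": {
  "series": [
    [[0,0,0],[0,-0.0025,0],0.0]
  ]
}}

```text
clock: 22.7
tcp_pos: [0.5637, 0.208, 0.0905]
eef_rot: [-179.5, 0.0, 5.1]
ft_force: [2.0, 8.8, -5.6]
grip_width: 0.002
```

```bash
python3 - <<'E'
from h import *
bs()
E
```

```text
t 22.7 box xy mm [-38.5 -87.1] z 0.0905 Fx 8.6 Fy -2.7 Fz -5.6 rot [-179.5    0.     5.1]
```

Call:
{"op": "move_arm", "data": {
  "series": [
    [[0,0,0],[-0.001,0.012,0],0.0],
    [[0,0,0],[0,0,0.04],0.0],
    [[0,0,0],[-0.04,-0.02,0.045],0.0],
    [[0,0,0],[-0.05,-0.05,0.04],0.0],
    [[0,0,0],[0,-0.045,0.02],0.0],
    [[0,0,0],[0,0,0],0.0],
    [[0,0,0],[0,0,0],0.0]
  ]
}}

```text
clock: 23.4
tcp_pos: [0.4932, 0.1258, 0.2171]
eef_rot: [-179.9, 0.0, 5.4]
ft_force: [0.1, -0.1, -0.5]
grip_width: 0.005
```

```bash
python3 - <<'E'
from h import *
bs();c=snap('wrist','w20')
E
```

```text
t 23.4 box xy mm [-114.1   -9.7] z 0.2171 Fx -0.1 Fy -0.1 Fz -0.5 rot [-179.9    0.     5.4]
```

View pics/w20.png

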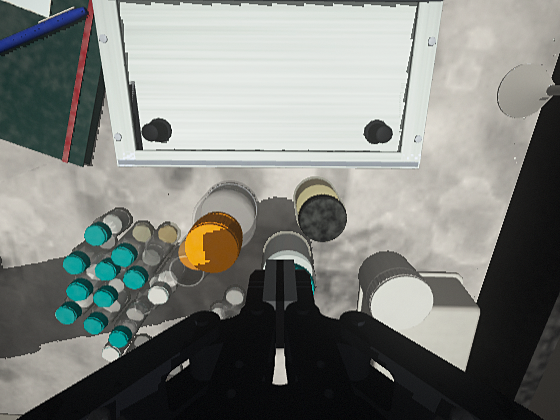

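```bash
python3 - <<'E'
from h import *
im=cv2.imread('pics/w20.png')
a=cv2.resize(im[100:175,110:210],None,fx=7,fy=7,interpolation=cv2.INTER_CUBIC)
b=cv2.resize(im[100:175,335:435],None,fx=7,fy=7,interpolation=cv2.INTER_CUBIC)
cv2.imwrite('pics/w20a.png',a);cv2.imwrite('pics/w20b.png',b)
E
```

```text
(no output)
```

View pics/w20a.png

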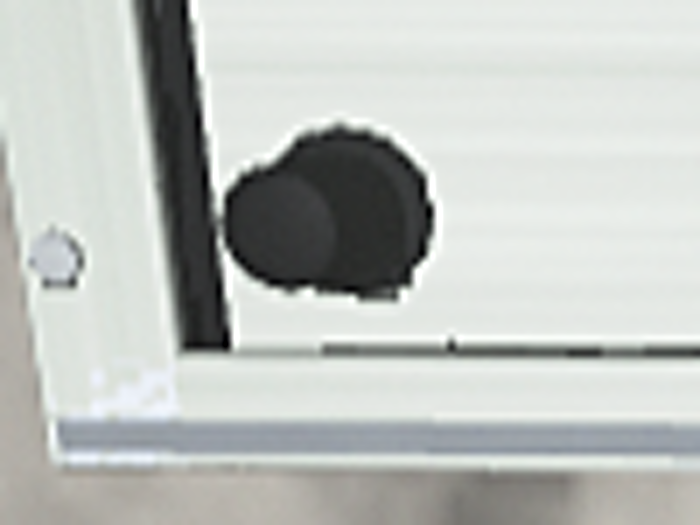

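View pics/w20b.png

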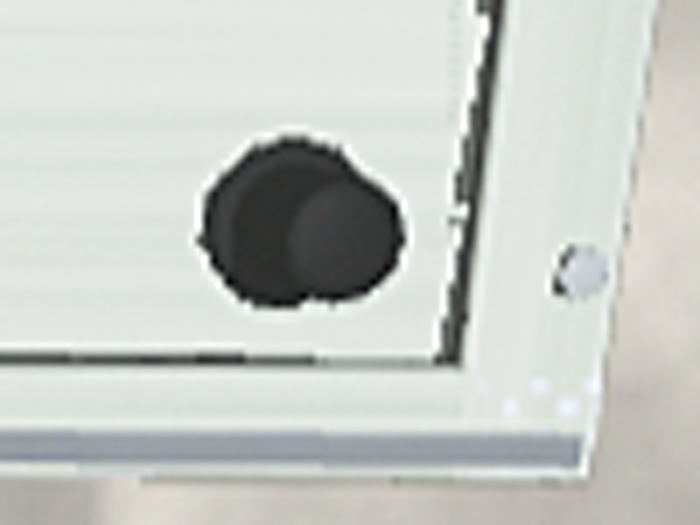

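```bash
python3 - <<'E'
from h import *
c=load('w20')
for x0,p,l in((110,(348,210),(348,351)),(335,(285,221),(285,362))):
    P=back(c,x0+p[0]/7,100+p[1]/7,.081)[:2]; 
    L=back(c,x0+l[0]/7,100+l[1]/7,.087)[:2]; print('post box',(P-BO)@BX*1e3,(P-BO)@BY*1e3,'lip',(L-BO)@BX*1e3, 'diff',(P-L)@BX*1e3)
# top discs z .104
for x0,p in((110,(278,230)),(335,(346,240))):
    P=back(c,x0+p[0]/7,100+p[1]/7,.104)[:2]; print('top',(P-BO)@BX*1e3,(P-BO)@BY*1e3)
E
```

```text
post box -55.559283158770384 90.3159016929129 lip -71.32714936990645 diff 15.767866211136052
post box -55.80936144481643 -89.29432530777818 lip -71.58508999344576 diff 15.77572854862933
top -55.696705407572054 89.94896150521558
top -55.739019429584 -89.57200972637408
```

Call:
{"op": "move_arm", "data": {
  "series": [
    [[0,0,-0.4],[-0.05,0.035,0],0.0],
    [[0,0,0],[-0.045,0.035,-0.02],0.0],
    [[0,0,0],[-0.012,0.012,-0.03],0.0],
    [[0,0,0],[0,0,-0.025],0.0],
    [[0,0,0],[0,0,0],0.0]
  ]
}}

```text
clock: 23.95
tcp_pos: [0.3976, 0.2025, 0.1401]
eef_rot: [179.9, 0.0, 5.2]
ft_force: [-0.1, 0.3, 0.1]
grip_width: -0.005
```

```bash
python3 - <<'E'
from h import *
bs();delta([.388,.205,.092],5)
E
```

```text
t 23.95 box xy mm [-29.4  78.9] z 0.1401 Fx 0.3 Fy 0.0 Fz 0.1 rot [179.9   0.    5.2]
turn [ 0.06 -0.04 -0.21] shift [-0.0096  0.0025 -0.0481]
```

Call:
{"op": "move_arm", "data": {
  "series": [
    [[0,0,-0.2],[-0.011,0.003,-0.02],0.0],
    [[0,0,0],[-0.001,0,-0.015],0.0],
    [[0,0,0],[0,0,-0.008],0.0],
    [[0,0,0],[0,0,0],0.0]
  ]
}}

```text
clock: 24.35
tcp_pos: [0.3865, 0.2084, 0.0968]
eef_rot: [179.9, 0.0, 5.2]
ft_force: [0.1, 0.2, 0.0]
grip_width: -0.0
```

```bash
python3 - <<'E'
from h import *
bs();delta([.388,.2025,.092],5)
E
```

```text
t 24.35 box xy mm [-22.6  89.4] z 0.0968 Fx 0.2 Fy -0.1 Fz 0.0 rot [179.9   0.    5.2]
turn [ 0.1  -0.02 -0.21] shift [ 0.0015 -0.0059 -0.0048]
```

Call:
{"op": "move_arm", "data": {
  "series": [
    [[0,0,-0.2],[0.001,-0.007,-0.005],0.0],
    [[0,0,0],[0,-0.004,0],0.0],
    [[0,0,0],[0.0004,-0.003,0],0.0],
    [[0,0,0],[0.0003,-0.003,0],0.0]
  ]
}}

```text
clock: 24.75
tcp_pos: [0.3906, 0.1927, 0.0937]
eef_rot: [-179.8, -0.1, 5.0]
ft_force: [-1.4, 10.9, -4.7]
grip_width: -0.004
```

```bash
python3 - <<'E'
from h import *
bs()
E
```

```text
t 24.75 box xy mm [-38.6  86.7] z 0.0937 Fx 10.9 Fy 0.4 Fz -4.7 rot [-1.798e+02 -1.000e-01  5.000e+00]
```

Call:
{"op": "move_arm", "data": {
  "series": [
    [[0,0,0],[0,-0.003,0],0.0]
  ]
}}

```text
clock: 24.85
tcp_pos: [0.3906, 0.1925, 0.094]
eef_rot: [-179.3, -0.1, 5.0]
ft_force: [-1.9, 12.0, -5.0]
grip_width: 0.001
```

```bash
python3 - <<'E'
from h import *
bs()
E
```

```text
t 24.85 box xy mm [-38.8  86.7] z 0.094 Fx 12.2 Fy 0.9 Fz -5.0 rot [-1.793e+02 -1.000e-01  5.000e+00]
```

Solid. Once more the right end, to rule out a recoil there.

Call:
{"op": "move_arm", "data": {
  "series": [
    [[-0.7,0,0],[-0.001,0.016,-0.001],0.0],
    [[0,0,0],[0.044,0.004,0],0.0],
    [[0,0,0],[0.044,0.005,0],0.0],
    [[0,0,0],[0.042,0.005,0],0.0],
    [[0,0,0],[0.04,0.005,0],0.0],
    [[0,0,0],[0,0,0],0.0]
  ]
}}

```text
clock: 25.45
tcp_pos: [0.5651, 0.2267, 0.0947]
eef_rot: [-179.9, -0.2, 5.0]
ft_force: [-1.1, -0.8, -0.2]
grip_width: -0.004
```

```bash
python3 - <<'E'
from h import *
bs();delta([.565,.2135,.091],5)
E
```

```text
t 25.45 box xy mm [-19.9 -90.1] z 0.0947 Fx -0.7 Fy 1.2 Fz -0.2 rot [-179.9   -0.2    5. ]
turn [-0.07  0.18 -0.04] shift [-0.0001 -0.0132 -0.0037]
```

Call:
{"op": "move_arm", "data": {
  "series": [
    [[0,0.2,0],[0.0005,-0.01,-0.003],0.0],
    [[0,0,0],[0.0005,-0.004,0],0.0],
    [[0,0,0],[0.0005,-0.003,0],0.0],
    [[0,0,0],[0.0004,-0.003,0],0.0],
    [[0,0,0],[0.0003,-0.003,0],0.0]
  ]
}}

```text
clock: 25.95
tcp_pos: [0.5651, 0.2081, 0.0917]
eef_rot: [-179.0, 0.0, 5.2]
ft_force: [2.3, 9.9, -6.6]
grip_width: -0.001
```

```bash
python3 - <<'E'
from h import *
bs()
E
```

```text
t 25.95 box xy mm [-38.5 -88.5] z 0.0917 Fx 9.7 Fy -3.2 Fz -6.6 rot [-179.     0.     5.2]
```

Same stop (-38.5). Back off, rise, and take the final look.

Call:
{"op": "move_arm", "data": {
  "series": [
    [[0,0,0],[-0.001,0.01,0],0.0],
    [[0,0,0],[0,0,0.04],0.0],
    [[0,0,0],[-0.04,-0.02,0.045],0.0],
    [[0,0,0],[-0.05,-0.05,0.04],0.0],
    [[0,0,0],[0,-0.045,0.03],0.0],
    [[0,0,0],[0,0,0],0.0],
    [[0,0,0],[0,0,0],0.0]
  ]
}}

```text
clock: 26.65
tcp_pos: [0.491, 0.1271, 0.2245]
eef_rot: [-179.2, 0.3, 5.5]
ft_force: [-0.6, 0.3, -1.5]
grip_width: 0.001
```

```bash
python3 - <<'E'
from h import *
bs();snap('wrist','w21');snap('top','t21');snap('scene','s21')
a=cv2.imread('pics/w21.png')[:200];b=cv2.imread('pics/s21.png')[150:350]
cv2.imwrite('pics/f21.png',np.vstack([a,b]))
for t in('top0','t21'):
    pass
d=cv2.absdiff(cv2.imread('pics/top0.png'),cv2.imread('pics/t21.png')); cv2.imwrite('pics/d21.png',np.vstack([cv2.imread('pics/t21.png')[100:350],d[100:350]]))
E
```

```text
t 26.65 box xy mm [-112.7   -7.6] z 0.2245 Fx 0.3 Fy 0.6 Fz -1.5 rot [-179.2    0.3    5.5]
```

View pics/f21.png

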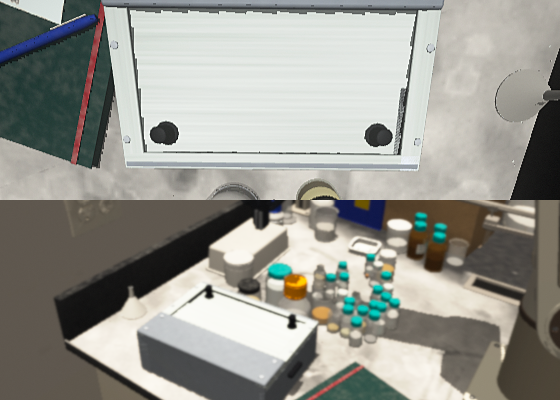

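View pics/d21.png

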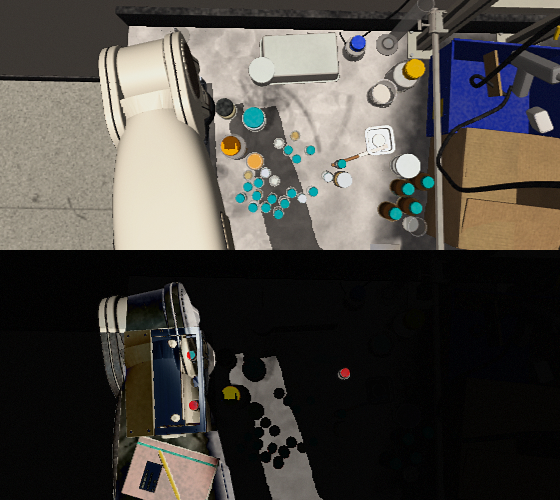

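```bash
python3 - <<'E'
from h import *
print(finish_job())
E
```

```text
the job is handed in; nothing more can be done
None
```

The vial is in the middle nest and the shutter is closed. I handed the job in at about 27 s of the 72 s allowed.

**Vial:** I picked up the lone vial and put it in the empty middle nest. The first tries caught the rim because the vial sat a few mm off-centre in the grip, with contact up to about 12 N, and it tilted about 3° in the fingers. I corrected the tilt and position and it went in freely. The picture after release showed it upright and in line with the two fixed vials.

**Shutter:** I drew it by the left and right posts in turn, changing ends whenever the pull climbed to about 9–12 N. I never forced it.

**Last checks:**
- **Ends home:** Both ends stopped hard at the same place, with the tool within 0.3 mm left to right. Each end was pulled a second time with 10–12 N and did not move.
- **Camera check:** Taken before those second pulls, it put the posts at x -55.6 and -55.8 mm, against -55 mm nominal. The gap from each post to the front lip was 15.8 mm at both ends, against 15 mm expected. That 0.8 mm is within the calibration error. The edge itself is hidden under the lip, so I could not see it touching the wall.
- **Bystanders:** Comparing the before and after top views, only the moved vial, the arm and lighting changes show up. The arm hid the box and the notebook in that final view, so I checked those in the wrist and scene pictures.

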